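# Pack the long screwdriver in its fitted case and snap the cover shut

### The job

Pack the longer of the two screwdrivers for a job on site: draw it up out of its sloping stand and lay it flat in the open grey case, shank in the narrow channel and handle in the wide end, and let go of it. Then fit the loose cover into the case's rim over it and press it down until the spring catch snaps over its edge and the cover sits level and flush. Set things down rather than dropping them, and leave the shorter screwdriver in its stand and the other things on the bench where they are.

Things in the scene. Friction and masses are not known exactly. Their poses are not given: they have to be found in the camera images.
- long_screwdriver: longer screwdriver, 222 mm, 60 to 125 g. Origin at mid length on the side that is underneath when it lies flat; own +y runs to the tip (+111 mm), handle butt at y = -105 mm, own z up when lying flat. The handle is held by its rear half, y -105 to -55 mm, across own x (22 mm wide, z 0 to 27 mm); its front half gives no hold. Shank y -9 to 101 mm: 6 mm in x, z 3 to 12 mm
- long_screwdriver_grip (a point): point on the longer screwdriver's handle axis to hold it by (own y -82 mm, z 13.5 mm), near its centre of mass. At the start it is about 155 mm above the bench, the handle leans to stand_1's +x, own z faces up and back to the robot, own x lies level
- long_screwdriver_tip (a point): the tip of the longer screwdriver (own y = +111 mm)
- stand_1: fixed grey steel stand that holds the longer screwdriver; left or right one of two like stands. Foot 135 x 72 x 10 mm, origin under it on the bench. Its dark box-section socket leans 35 degrees from vertical, upper end to the stand's +x (roughly away from the robot). Bore 9 mm wide (stand y), 13 mm high, 85 mm deep; the shank has a few degrees of play. Draw out along the bore
- stand_1_mouth (a point): centre of the mouth of stand_1's socket, 84 mm above the bench
- short_screwdriver: the shorter screwdriver, 187 mm long, standing in the other like stand, its butt about 165 mm above the bench; it must stay there, so pass over or round it. Same frame convention as the longer one (own y to the tip, origin at mid length)
- case: open grey case, fixed: tray 256 x 108 x 44 mm, origin under its centre on the bench, x along its length, wide handle end at +x (roughly away from the robot), spring catch at the -x end. Cavity 236 x 88 mm, floor at 6 mm. Black ribs, tops at 20 mm: channel 16 mm wide for the shank at x -80 to -30 mm, cradle 32 mm wide for the handle's front at x +54 to +66 mm; elsewhere free for fingers
- case_pocket (a point): middle of the case's inner floor, 6 mm above the bench: the packed screwdriver's origin belongs here, its own y along the case's -x (tip to the catch end, handle to the +x end), own z up
- case_rim (a point): middle of the rebate in the case's rim, at ledge height, 39 mm above the bench: the fitted cover's origin belongs here. Rebate 244 x 96 mm, 5 mm deep, its upper 3 mm bevelled outwards as a lead-in; the cover (1.5 mm play all round) ends flush with the rim's top at 44 mm
- cover: loose cover, flat on the bench: grey plate 241 x 93 x 5 mm, 90 to 150 g, alike both ways round, with a grip bar on its middle, 70 mm long (along x), 12 mm wide, its top 25 mm above the plate's underside. Origin at the centre of the underside, x along its length, z up
- case_catch (a point): middle of the lower edge of the catch's nose at rest, 45 mm above the bench at case x = -115.5 mm. The steel nose, 26 mm wide, overhangs the rebate by 6.5 mm; above this edge it slopes back and up to 60 mm. It stands in the way of the cover's -x edge until pushed back
- catch_spring (a joint): how far the catch is pushed outwards, to the case's -x (m), 0 at rest. The cover's -x edge first rests on the nose's slope, up to 15 mm proud; a push of about 8 to 14 N straight down on the plate between grip bar and catch drives the nose back some 4 mm; it springs back over the edge when the cover is down
- flux_bottle: bystander: small brown bottle, 39 mm across, 84 mm tall, origin under its centre; leave it alone
- breaker: bystander: loose circuit breaker, 92 x 18 x 78 mm; leave it alone
- tape_measure: bystander: tape measure, 38 x 74 x 65 mm, at the back of the bench, where a row of bins hangs from the wall (front at x = 0.71 m, underside 0.54 m above the bench): keep the wrist clear of it; leave the tape measure alone
Mind the look-alikes: they are no part of the job. Leave any purple look-alike of the stand_1 alone.

How it is judged (in metres and radians):
On the way, in this order (a step that is already met when the one before it is completed fails the run):
1. the longer screwdriver is drawn clear of its socket, in the fingers (z of long_screwdriver_tip in the frame of stand_1 above 0.092 m and contact force between the fingers and long_screwdriver above 0.5 N), for 0.1 s.
2. it lies flat in its pocket in the case, let go and at rest (x of long_screwdriver_grip in the frame of case between 0.07 and 0.095 m and y of long_screwdriver_grip in the frame of case between -0.01 and 0.01 m and z of long_screwdriver_grip in the frame of case between 0.012 and 0.027 m and y of long_screwdriver_tip in the frame of case between -0.013 and 0.013 m and z of long_screwdriver_tip in the frame of case below 0.028 m and contact force between the fingers and long_screwdriver below 0.1 N and linear speed of long_screwdriver below 0.02 m/s), for 0.2 s.
At the end, for the whole second after the job is handed in: The longer screwdriver lies in its pocket on the case's floor, handle at the wide end (handle and tip within about 10 mm of their places); the cover lies in the rim over it, down on the ledge to 2 mm and level to 0.7 degrees, with the catch sprung back over its edge; both are released and at rest (all of step 2 and x of cover in the frame of case between -0.004 and 0.004 m and y of cover in the frame of case between -0.004 and 0.004 m and z of cover in the frame of case between 0.0365 and 0.0408 m and angle between the z axis of cover and the z axis of case, either way round below 0.012 rad and angle between the x axis of cover and the x axis of case, either way round below 0.04 rad and value of joint catch_spring below 0.0012 m and contact force between the fingers and cover below 0.1 N and linear speed of cover below 0.02 m/s); the robot touches nothing.
It fails at once if the shorter screwdriver is moved by more than 25 mm (distance of short_screwdriver from where it was at the start of the episode above 0.025 m).
It fails at once if a bystander (bottle, breaker, tape measure) is moved by more than 30 mm (distance of any of flux_bottle, breaker, tape_measure from where it was at the start of the episode above 0.03 m).
It fails at once if the screwdriver or the cover is dropped: out of the fingers and faster than 0.8 m/s ((contact force between the fingers and long_screwdriver below 0.05 N and linear speed of long_screwdriver above 0.8 m/s) or (contact force between the fingers and cover below 0.05 N and linear speed of cover above 0.8 m/s)).
It also fails if it takes over 64 s, if anything falls off the work surface, if the arm or the gripper's body presses on something with over 40 N, if the wrist force passes 120 N, or if a joint passes its speed limit or range.

### The arm

A 6-joint arm with a two-finger parallel gripper is mounted at the origin on a cart in front of the work surface, level with it; the furniture and walls round the work are solid. World frame = base frame: x ahead of the robot, y to its left, z up, the work surface at z = 0. Lengths are in mm, angles in rad, forces in N, time in s.
With the tool pointing down it reaches from about 300 to 775 mm from the base axis. Payload 14.6 kg.
Tool frame: the origin (TCP) lies midway between the tips of the shut fingers; the grasp point (between the pads) lies 19 mm behind it; z points along the fingers, y is the line along which they close (so a half turn about z gives the same grasp; the last joint's range is limited). The gripper opens to 94 mm and grips with 3 to 60 N. Pads are 16 mm wide; open, the fingers measure 119 mm over their backs; the gripper's body (75 mm by 177 mm) begins 78 mm behind the grasp point.
Start: joints at [-1.309, 0.3, 1.521, -0, 1.321, -0.067], TCP at [177.592, -520.529, 175.446] pointing down, gripper open.
Joint ranges: [-3.03, 3.03], [-0.79, 2.21], [0.23, 2.52], [-1.04, 4.18], [0, 3.07], [-2.55, 2.55]. Speed limits (rad/s): [2.22, 2.22, 2.57, 3.14, 3.14, 3.14].

### API

Orientations are given as [roll, pitch, yaw] about the fixed x, y, z axes, in that order (R = Rz(yaw) Ry(pitch) Rx(roll)).
In Python, from cell import manip gives the robot as it stands.
- The arm moves only by the shell command python3 -m creep 'ROWS' [OPENING] [FORCE]. ROWS is text: rows parted by semicolons, each of 6 numbers parted by spaces: the shift along the tool's x, y, z normalised to -1 to 1, where 1 is 4 cm, then the turn, a rotation vector about the tool's x, y, z normalised to -1 to 1, where 1 is pi rad. In form: dx dy dz ax ay az; .... A call has 1 to 20 rows; each row shifts and turns the commanded pose from where the row before left it, along the tool's axes as they then stand; what a row does not reach is not made up. A row lasts 1/8 s, in which the tool goes at most 62.5 mm and 10.7 degrees, less where a joint would pass 70% of its speed; a pose out of reach is approached as far as the arm can. A call with a number of a shift or a turn outside -1 to 1 is refused whole. A call with a gripper value outside its range is refused whole. OPENING is the closure, from 0 (fully open) to 1 (shut), set as the call begins (- or left out, the last holds). The fingers move at their own pace and stop on an object; FORCE is the grip in N (left out, the last holds). Time passes only in rows, so rows that do not move let the fingers close. It gives the time, the measured TCP pose, the force, the opening and the grip force at its end, in the units of the state.
- manip.read_state(): the state, without advancing time (a new reading comes with each control period).
- manip.camera(name): name is "scene" or "side" or "wrist"; returns a dict with "color" (400x640x3 uint8, red, green, blue), "range_z" (400x640 float32, mm along the optical axis (not along the pixel's ray), 0 where there is no reading), "camera_matrix" (3x3 intrinsics, pixels), "T" (4x4, takes a point from camera to world coordinates). Camera axes: x right, y down, z forward; pixel columns grow to the right and rows downward; lengths in mm; the calibration is good to about 2 mm. A picture is of the moment at which its call begins.
- manip.sign_off(): hands the job in; it is judged then, once.
The state is a dict: "clock": time; "joints": joint angles; "qd": joint speeds; "effort": joint torques, N m; "eef_pos": TCP position; "eef_rot": TCP orientation; "wrist_force": force on the tool from outside, world axes, zero at the start; "moment": the same for the moment, N m; "finger_gap": finger opening in mm; "finger_force": force on a finger pad.
Only numpy, scipy, OpenCV 4.12 (cv2) and the standard library are available. Lean on these libraries where they do the work, as an engineer would, in place of code of your own. Each camera call takes 0.05 s, during which the arm holds its last target. There are 200 camera calls.

## Working session

There is one attempt and no reset: what is moved stays moved. The work goes in short steps, Python scripts to look and compute and a shell command to move; the robot and the scene stay as the last step left them, time stands still between calls to the robot, and variables do not carry over. Pictures are saved under pics/ and viewed, at most 13 in all, crops included, and the job is handed in when it is done.

```bash
ls; mkdir -p pics
python3 - <<'E'
from cell import manip
import cv2,numpy as np,pickle
print(manip.read_state())
for n in("scene","side"):
    c=manip.camera(n); pickle.dump(c,open(f"{n}0.pkl","wb")); cv2.imwrite(f"pics/{n}0.png",c["color"][:,:,::-1]); print(n,c["camera_matrix"].tolist(),c["T"].round(3).tolist())
E
```

```text
pics
{'clock': 0.0, 'joints': array([-1.30860625e+00,  3.00483414e-01,  1.52159049e+00, -1.04739649e-05,
        1.32070925e+00, -6.66014099e-02]), 'qd': array([ 0.00049854, -0.00025867,  0.00141246,  0.00077676, -0.0001755 ,
       -0.00138492]), 'effort': array([-3.70064654e-04, -5.31806552e+01, -3.52734375e+01,  7.08445231e-02,
        2.44358007e-02, -4.29990610e-05]), 'eef_pos': array([ 177.50891163, -520.24460229,  174.87562207]), 'eef_rot': array([-3.14040412e+00, -6.91078666e-05,  3.28794047e-01]), 'wrist_force': array([ 0.26493397, -0.34474807, -1.02922402]), 'moment': array([0.03742159, 0.04365253, 0.03020146]), 'finger_force': 0.0, 'finger_gap': 93.99455330087306}
scene [[487.3379580300782, 0.0, 316.16398591512643], [0.0, 487.3379580300782, 210.20313010142524], [0.0, 0.0, 1.0]] [[0.898, -0.252, 0.359, 51.349], [-0.439, -0.512, 0.738, -1110.259], [-0.002, -0.821, -0.571, 943.575], [0.0, 0.0, 0.0, 1.0]]
side [[389.1020471052615, 0.0, 313.5183942635047], [0.0, 389.1020471052615, 203.52900218217033], [0.0, 0.0, 1.0]] [[0.998, -0.048, 0.03, 511.102], [-0.053, -0.629, 0.775, -953.069], [-0.018, -0.776, -0.631, 839.559], [0.0, 0.0, 0.0, 1.0]]
```

View pics/scene0.png

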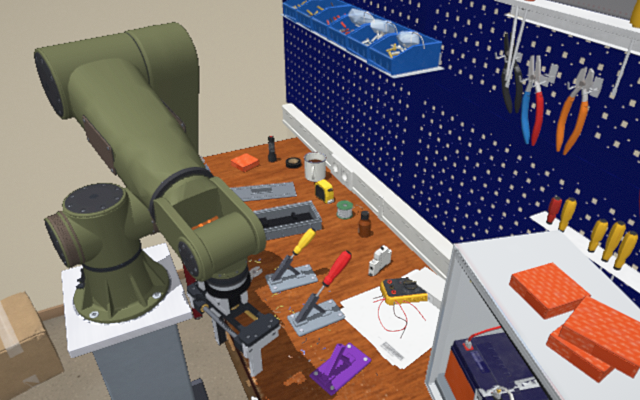

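View pics/side0.png

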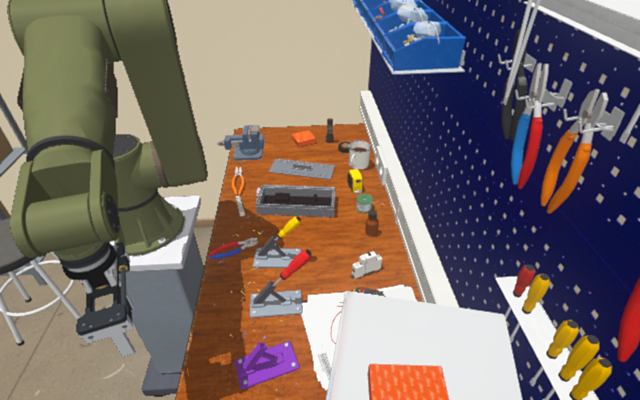

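The pictures show the red screwdriver at side (295,262) in the nearer stand, and the yellow one at (290,227). The case is at side (296,200), the cover at (301,168), and the purple decoy at (267,363). Next I'll measure them from range data.

```bash
cat > h.py <<'E'
import numpy as np,cv2,pickle
def cloud(c):
    z=c["range_z"].astype(float);K=c["camera_matrix"];v,u=np.indices(z.shape)
    P=np.stack([(u-K[0,2])/K[0,0]*z,(v-K[1,2])/K[1,1]*z,z],-1)
    P=P@c["T"][:3,:3].T+c["T"][:3,3]; P[z<=0]=np.nan; return P
def axis(P):
    m=np.median(P,0);P=P[np.linalg.norm(P-m,axis=1)<90];m=P.mean(0);d=np.linalg.svd(P-m,full_matrices=False)[2][0]; t=(P-m)@d; return m,d*np.sign(d[2]+1e-9),t.min(),t.max(),len(P)
E
python3 - <<'E'
from h import *
for n in("scene","side"):
    c=pickle.load(open(f"{n}0.pkl","rb"));P=cloud(c);H=cv2.cvtColor(c["color"],cv2.COLOR_RGB2HSV).astype(int);h,s,v=np.moveaxis(H,-1,0)
    W=(P[...,0]>250)&(P[...,0]<720)&(np.abs(P[...,1])<520)
    print(n)
    for nm,m in(("red",((h<5)|(h>174))&(s>170)&(v>90)),("yel",(h>20)&(h<33)&(s>170)&(v>90))):
        m=m&W&(P[...,2]>60)&(P[...,2]<200)
        k,l,st,ce=cv2.connectedComponentsWithStats(m.astype(np.uint8))
        for i in range(1,k):
            if st[i,4]<60: continue
            Q=P[l==i];M,d,a,b,N=axis(Q);print(nm,st[i],M.round(1),d.round(3),round(b-a),"zmax",Q[:,2].max().round(1))
    g=W&(s<70)
    for nm,lo,hi in(("foot/cover",3,16),("rim",38,50),("bar",20,32)):
        m=g&(P[...,2]>lo)&(P[...,2]<hi)
        k,l,st,ce=cv2.connectedComponentsWithStats(m.astype(np.uint8),connectivity=8)
        for i in range(1,k):
            if st[i,4]<100: continue
            Q=P[l==i];r=cv2.minAreaRect(Q[:,:2].astype(np.float32));print(nm,st[i],np.round(r[0],1),np.round(r[1],1),round(r[2],1),"z",np.median(Q[:,2]).round(1))
E
```

```text
scene
red [324 251  27  34 342] [ 486.5 -332.2  157.2] [ 0.622 -0.008  0.783] 94 zmax 191.4
yel [317 180  15   8  65] [700.1 160.7  64. ] [-0.415  0.909  0.029] 54 zmax 69.2
yel [294 229  21  25 197] [ 471.2 -176.2  134.1] [ 0.629 -0.082  0.773] 79 zmax 163.5
foot/cover [231 182  66  20 692] [523.7 290.6] [104.9 226.4] 73.5 z 6.1
foot/cover [263 210  52  18 450] [531.4  93.8] [ 56.4 168.7] 82.5 z 7.8
foot/cover [266 229  41  11 123] [497.   21.1] [ 11.1 130.1] 83.0 z 9.8
foot/cover [265 264  53  29 709] [ 431.8 -166.3] [ 78.6 134.7] 85.0 z 10.4
foot/cover [ 288  289  151   71 3796] [ 540.7 -378.8] [222.7 365.7] 46.0 z 5.7
rim [253 201  69  32 369] [523.8  71.6] [122.4 195. ] 83.5 z 42.0
bar [257 206  59  19 197] [527.3  95.7] [ 70.3 182.8] 75.0 z 25.5
bar [265 222  57  15 160] [521.1  16.9] [ 13.9 180. ] 81.1 z 25.6
side
red [282 250  29  28 321] [ 491.  -334.2  158.1] [0.637 0.002 0.771] 97 zmax 190.6
yel [349 170  12   8  62] [700.8 159.4  63.2] [-0.451  0.891  0.049] 49 zmax 67.2
yel [278 217  22  21 191] [ 473.1 -177.5  132.1] [ 0.644 -0.073  0.761] 83 zmax 161.6
foot/cover [234 146  29  14 163] [303.1 418.5] [ 97.3 111.2] 85.8 z 10.9
foot/cover [269 159  66  20 638] [516.4 291.7] [ 97.3 240.1] 74.4 z 5.0
foot/cover [262 193  15  11 119] [399.7 111.1] [53.5 47.7] 88.8 z 6.6
foot/cover [288 193  44  13 434] [538.1  91.8] [ 57.3 147.1] 84.5 z 6.3
foot/cover [257 210  77   7 219] [486.3  22.9] [ 12.3 251.5] 82.3 z 9.9
foot/cover [238 238  20  12 119] [ 343.4 -103.8] [54.6 29.7] 24.6 z 10.0
foot/cover [253 247  48  21 568] [ 431.5 -164.7] [ 82.  131.4] 84.6 z 9.7
foot/cover [ 250  290   94   83 2359] [ 466.3 -388.6] [217.6 240.4] 75.9 z 5.8
rim [256 185  79  24 414] [491.4  76. ] [116.6 258. ] 82.8 z 41.6
rim [353 255  28  14 115] [ 681.5 -235.7] [84.8 18.4] 19.2 z 44.1
bar [260 189  72  15 227] [487. 118.] [245.2  70.5] 9.5 z 25.2
bar [256 207  78   6 191] [485.2  21.5] [ 10.8 252.9] 82.0 z 26.1
```

```bash
python3 -m creep '0 0 -0.8 0 0 0.0524; 0 0 -0.8 0 0 0.0524; 0.95 -0.93 0 0 0 0; 0.95 -0.93 0 0 0 0; 0.95 -0.93 0 0 0 0; 0.95 -0.93 0 0 0 0; 0.95 -0.93 0 0 0 0; 0 0 0 0 0.051 0; 0 0 0 0 0.051 0; 0 0 0 0 0.051 0; 0 0 0 0 0.051 0; 0 0 0 0 0.051 0; 0 0 0 0 0.051 0; 0 0 0 0 0 0; 0 0 0 0 0 0' 0
python3 - <<'E'
from cell import manip
from h import *
print(manip.read_state()["joints"])
for n in ("wrist","scene","side"):
    c=manip.camera(n);pickle.dump(c,open(f"{n}1.pkl","wb"));cv2.imwrite(f"pics/{n}1.png",c["color"][:,:,::-1])
    if n=="wrist":print(c["camera_matrix"].tolist(),c["T"].round(3).tolist())
E
```

```text
clock: 1.98
eef_pos: [367.7, -334.9, 239.7]
eef_rot: [3.141, -0.958, -0.0]
wrist_force: [1.2, 0.0, 0.1]
finger_gap: 93.9
finger_force: 0.0
[-1.32485258 -0.07238746  2.09366922  1.07336511  1.12632587 -0.25771089]
[[331.3485871428732, 0.0, 322.2923351400682], [0.0, 331.3485871428732, 197.54327521720154], [0.0, 0.0, 1.0]] [[-0.001, -0.762, 0.648, 237.676], [-1.0, 0.0, -0.001, -334.644], [0.0, -0.648, -0.762, 419.099], [0.0, 0.0, 0.0, 1.0]]
```

View pics/wrist1.png

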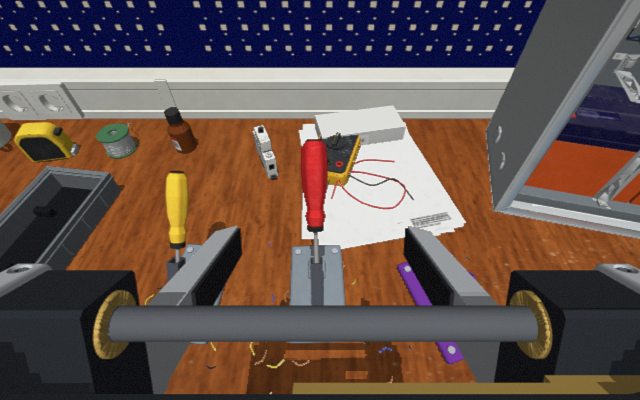

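The wrist view shows the red handle centred, butt at (314,140) and front at (316,231), with the shank entering the stand at (317,285). Next come its axis and its ends.

Run:
```python
from h import *
pts=[]
for n in("wrist1","scene1","side1"):
    c=pickle.load(open(f"{n}.pkl","rb"));P=cloud(c);H=cv2.cvtColor(c["color"],cv2.COLOR_RGB2HSV).astype(int);h,s,v=np.moveaxis(H,-1,0)
    m=((h<5)|(h>174))&(s>170)&(v>70)&(P[...,0]>400)&(P[...,0]<580)&(np.abs(P[...,1]+333)<40)&(P[...,2]>80)&(P[...,2]<210)
    m=cv2.erode(m.astype(np.uint8),np.ones((3,3)))>0
    Q=P[m];pts.append(Q);M,d,a,b,N=axis(Q);print(n,N,M.round(1),d.round(3),a.round(),b.round(),(M+d*b).round(1),(M+d*a).round(1))
    if n=="wrist1":
        for r in range(140,236,8):
            u=np.where(m[r])[0]
            if len(u)>2:print(r,u.min(),u.max(),P[r,int(u.mean())].round(1))
# cylinder-ish fit: x,y,z axis point + dir + radius
from scipy.optimize import least_squares
Q=np.vstack([p[np.random.default_rng(0).choice(len(p),min(250,len(p)),False)] for p in pts])
def res(p):
    d=np.array([p[2],p[3],1.]);d/=np.linalg.norm(d);w=Q-np.array([p[0],p[1],150.]);return np.linalg.norm(w-np.outer(w@d,d),axis=1)-p[4]
r=least_squares(res,[490,-333,.7,0,12],loss="soft_l1");print(r.x,np.degrees(np.arctan(r.x[2])),np.abs(r.fun).mean())
d=np.array([r.x[2],r.x[3],1]);d/=np.linalg.norm(d);o=np.array([r.x[0],r.x[1],150.])
for p in pts: t=(p-o)@d;print(np.percentile(t,[0,2,98,100]))
```

```text
wrist1 1492 [ 485.1 -325.8  159.8] [0.624 0.021 0.781] -39.0 52.0 [ 517.5 -324.7  200.4] [ 460.6 -326.6  129.1]
148 303 324 [ 504.3 -325.1  186.6]
156 302 325 [ 498.2 -325.   180.8]
164 302 325 [ 493.9 -325.   173.2]
172 302 325 [ 488.6 -323.8  166.5]
180 303 324 [ 484.1 -324.8  158.8]
188 304 324 [ 477.2 -325.9  153.5]
196 306 322 [ 472.  -325.9  146.4]
204 308 318 [ 467.3 -323.6  138.4]
212 309 321 [ 462.9 -326.8  129.9]
220 309 321 [ 455.7 -327.9  124.7]
scene1 202 [ 485.8 -332.9  157.6] [ 0.621 -0.016  0.783] -41.0 47.0 [ 515.1 -333.6  194.6] [ 460.5 -332.2  125.7]
side1 199 [ 491.8 -335.5  160.2] [ 0.627 -0.012  0.779] -34.0 52.0 [ 524.6 -336.2  200.9] [ 470.3 -335.1  133.5]
[ 4.92042155e+02 -3.25461908e+02  7.66721301e-01 -2.05693347e-02
  1.32125291e+01] 37.478151020492625 1.401855696275164
[-48.56176293 -44.91179895  40.59556041  42.61729558]
[-44.78280341 -42.75974601  40.76958219  43.10353508]
[-44.03463719 -41.2668441   41.52843957  42.50089286]
```

```bash
python3 -m creep '0.625 -0.225 0 0 -0.012 0; 0 0 0.8 0 0 0; 0 0 0.8 0 0 0; 0 0 0.8 0 0 0; 0 0 0.8 0 0 0; 0 0 0.8 0 0 0; 0 0 0.3 0 0 0; 0 0 0 0 0 0; 0 0 0 0 0 0' 0 
python3 -m creep '0 0 0 0 0 0; 0 0 0 0 0 0; 0 0 0 0 0 0; 0 0 0 0 0 0; 0 0 0 0 0 0; 0 0 0 0 0 0' 1 30
python3 - <<'E'
from cell import manip
from h import *
for n in ("wrist","side"):
    c=manip.camera(n);pickle.dump(c,open(f"{n}2.pkl","wb"));cv2.imwrite(f"pics/{n}2.png",c["color"][:,:,::-1])
cv2.imwrite("pics/side2c.png",cv2.resize(c["color"][200:340,200:400,::-1],None,fx=4,fy=4))
E
```

```text
clock: 3.25
eef_pos: [518.9, -325.9, 157.2]
eef_rot: [3.14, -0.924, 0.001]
wrist_force: [0.7, 0.4, 0.7]
finger_gap: 94.0
finger_force: 0.0
clock: 4.0
eef_pos: [519.2, -325.6, 156.2]
eef_rot: [-3.141, -0.924, -0.001]
wrist_force: [0.0, 0.3, 1.3]
finger_gap: 37.4
finger_force: 0.0
```

View pics/side2c.png

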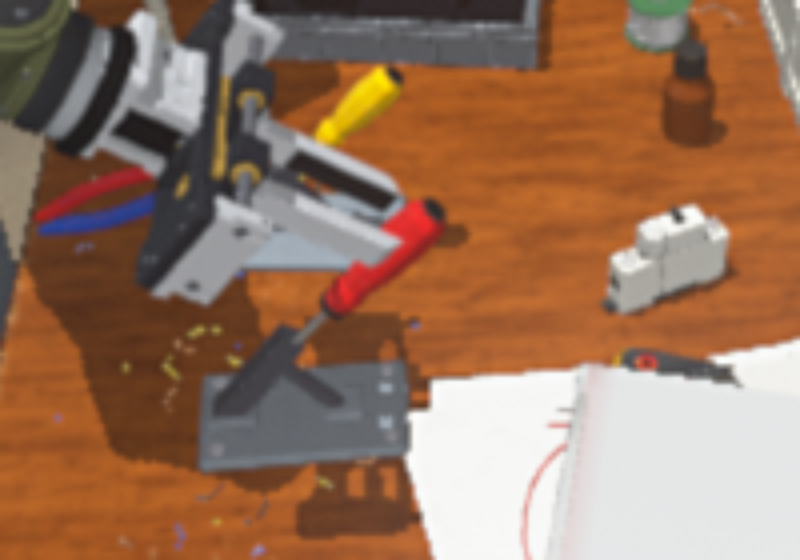

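The fingers straddle the rear half of the red handle (crop 400,240) and are still closing. The butt has a black cap, so I'll shift 4 mm towards it while they finish.

```bash
python3 -m creep '0.1 0 0 0 0 0; 0 0 0 0 0 0; 0 0 0 0 0 0; 0 0 0 0 0 0; 0 0 0 0 0 0' 1 30
python3 -m creep '0.3 0 0 0 0 0; 0.3 0 0 0 0 0; 0 0 0 0 0 0' 1 30
```

```text
clock: 4.72
eef_pos: [521.6, -325.8, 159.8]
eef_rot: [3.141, -0.924, -0.0]
wrist_force: [-4.3, -0.1, 6.2]
finger_gap: 0.8
finger_force: 11.6
clock: 5.1
eef_pos: [536.3, -325.7, 178.9]
eef_rot: [3.14, -0.924, 0.001]
wrist_force: [-0.2, -0.2, 0.3]
finger_gap: 0.7
finger_force: 0.0
```

Run:
```python
from cell import manip
from h import *
ims=[]
for n in ("wrist","side"):
    c=manip.camera(n);pickle.dump(c,open(f"{n}3.pkl","wb"))
    ims.append(cv2.resize(c["color"][80:320,200:500,::-1] if n=="wrist" else c["color"][190:330,210:385,::-1],(500,400)))
cv2.imwrite("pics/m3.png",cv2.resize(np.hstack(ims),(800,320)))
```

```text
(no output)
```

View pics/m3.png

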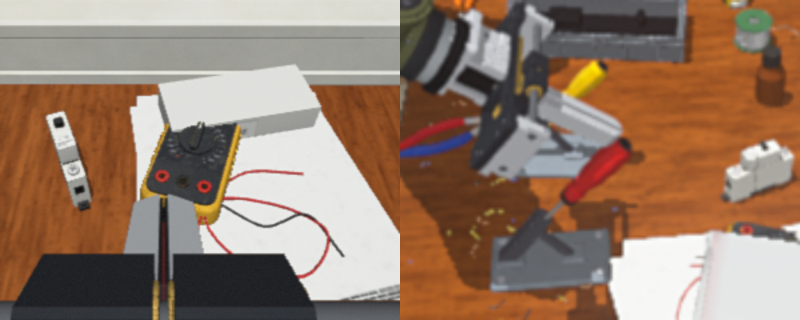

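The fingers shut above the handle, which is still in its socket and now leans below them. I'll back off along the tool axis, open, and triangulate by rays instead of trusting the range.

```bash
python3 -m creep '0 0 -0.8 0 0 0; 0 0 -0.8 0 0 0; 0 0 -0.8 0 0 0; 0 0 -0.8 0 0 0; 0 0 0 0 0 0; 0 0 0 0 0 0' 0
cat >> h.py <<'E'
def redmask(c,P=None,win=None):
    H=cv2.cvtColor(c["color"],cv2.COLOR_RGB2HSV).astype(int);h,s,v=np.moveaxis(H,-1,0)
    m=((h<5)|(h>174))&(s>170)&(v>70)
    if P is not None: m&=(P[...,0]>400)&(P[...,0]<620)&(np.abs(P[...,1]+330)<60)&(P[...,2]>60)&(P[...,2]<230)
    return m
def ray(c,u,v):
    K=c["camera_matrix"];d=c["T"][:3,:3]@np.array([(u-K[0,2])/K[0,0],(v-K[1,2])/K[1,1],1.]);return c["T"][:3,3],d/np.linalg.norm(d)
def tri(rs):
    A=sum(np.eye(3)-np.outer(d,d) for o,d in rs);b=sum((np.eye(3)-np.outer(d,d))@o for o,d in rs);p=np.linalg.solve(A,b)
    return p,[np.linalg.norm((np.eye(3)-np.outer(d,d))@(p-o)) for o,d in rs]
def ends(m):
    v,u=np.where(m);q=np.c_[u,v].astype(float);c0=q.mean(0);d=np.linalg.svd(q-c0,full_matrices=False)[2][0];d*=np.sign(-d[1]);t=(q-c0)@d
    return c0,c0+d*(t.max()+.5),c0+d*(t.min()-.5)
E
python3 - <<'E'
from cell import manip
from h import *
print(manip.read_state()["eef_pos"],manip.read_state()["eef_rot"])
for tag in("1","4"):
    R=[]
    for n in("wrist","scene","side"):
        if tag=="4":
            c=manip.camera(n);pickle.dump(c,open(f"{n}4.pkl","wb"));cv2.imwrite(f"pics/{n}4.png",c["color"][:,:,::-1])
        c=pickle.load(open(f"{n}{tag}.pkl","rb"));P=cloud(c);m=redmask(c,P)
        k,l,st,_=cv2.connectedComponentsWithStats(m.astype(np.uint8));
        if k<2: print(n,"none");continue
        i=1+st[1:,4].argmax();m=l==i;e=ends(m);print(tag,n,st[i],[x.round(1) for x in e]);R.append((n,c,e))
    for j,nm in enumerate(("mid","butt","front")):
        for sel in((0,1,2),(0,1),(0,2),(1,2)):
            if max(sel)<len(R):p,er=tri([ray(R[i][1],*R[i][2][j]) for i in sel]);print(nm,sel,p.round(1),np.round(er,1))
E
```

```text
clock: 5.95
eef_pos: [434.1, -325.6, 255.0]
eef_rot: [-3.14, -0.923, -0.002]
wrist_force: [-0.6, -0.4, -0.4]
finger_gap: 56.8
finger_force: 0.0
[ 434.09084085 -325.59485011  255.02523711] [-3.14041702e+00 -9.23379571e-01 -1.68712734e-03]
1 wrist [ 301  141   27   86 1816] [array([314. , 179.5]), array([313. , 140.3]), array([315.1, 226.6])]
1 scene [324 251  27  34 341] [array([337.3, 267. ]), array([348.1, 252.4]), array([324.9, 283.6])]
1 side [282 250  29  28 320] [array([296.1, 263.6]), array([308. , 252.5]), array([282. , 276.8])]
mid (0, 1, 2) [ 490.9 -326.1  150.8] [1.2 0.8 1.1]
mid (0, 1) [ 490.5 -325.9  151.7] [0.8 0.8]
mid (0, 2) [ 491.4 -326.3  150.7] [1.1 1.1]
mid (1, 2) [ 490.7 -325.4  149.5] [0.7 0.7]
butt (0, 1, 2) [ 519.8 -324.7  184.2] [0.1 0.8 0.7]
butt (0, 1) [ 519.4 -324.7  184.8] [0.4 0.4]
butt (0, 2) [ 520.  -324.9  183.6] [0.2 0.2]
butt (1, 2) [ 519.8 -324.8  184.3] [0.7 0.7]
front (0, 1, 2) [ 455.8 -327.8  110.3] [1.6 1.1 2.6]
front (0, 1) [ 456.4 -326.7  110.9] [0.2 0.2]
front (0, 2) [ 455.9 -327.9  109.2] [2. 2.]
front (1, 2) [ 454.7 -331.3  113.2] [1.6 1.6]
[... 165 characters left out ...]
([348.2, 252.7]), array([325.2, 283.8])]
4 side [282 250  29  28 317] [array([296.1, 263.9]), array([308.2, 252.7]), array([282.1, 276.8])]
mid (0, 1, 2) [ 490.8 -326.9  150.4] [0.3 0.7 0.9]
mid (0, 1) [ 490.5 -326.7  151.2] [0.1 0.1]
mid (0, 2) [ 491.1 -327.   149.7] [0.5 0.5]
mid (1, 2) [ 490.6 -327.1  150.5] [0.8 0.8]
butt (0, 1, 2) [ 519.6 -325.9  184.2] [0.8 0.9 0.7]
butt (0, 1) [ 518.5 -326.3  185.3] [0.5 0.5]
butt (0, 2) [ 519.9 -326.1  183.4] [0.5 0.5]
butt (1, 2) [ 520.2 -324.6  183.2] [0.6 0.6]
front (0, 1, 2) [ 455.8 -328.   109.3] [0.8 1.5 2.1]
front (0, 1) [ 456.4 -327.2  109.9] [0.5 0.5]
front (0, 2) [ 455.6 -327.8  107.6] [1.3 1.3]
front (1, 2) [ 454.9 -332.2  113.5] [1.3 1.3]
```

Run:
```python
from h import *
def proj(c,p):
    T=np.linalg.inv(c["T"]);q=T[:3,:3]@np.array(p,float)+T[:3,3];q=c["camera_matrix"]@q;return (q[:2]/q[2]).round(1)
c=pickle.load(open("side2.pkl","rb"))
im=cv2.resize(c["color"][225:305,240:340,::-1],None,fx=7,fy=7,interpolation=cv2.INTER_CUBIC)
for p,col in(((519,-326,156),(255,0,0)),((519,-345,156),(0,255,0)),((519,-356,156),(255,255,0)),((505,-326,166),(255,255,255))):
    q=proj(c,p);print(p,q);cv2.circle(im,tuple(((q-[240,225])*7).astype(int).tolist()),5,col,2)
cv2.imwrite("pics/chk.png",im)
c=pickle.load(open("wrist4.pkl","rb"));print(proj(c,(519.6,-326,184)))
```

```text
(519, -326, 156) [308. 261.]
(519, -345, 156) [308.3 267. ]
(519, -356, 156) [308.5 270.7]
(505, -326, 166) [301.9 258.4]
[322.8 191.9]
```

View pics/chk.png

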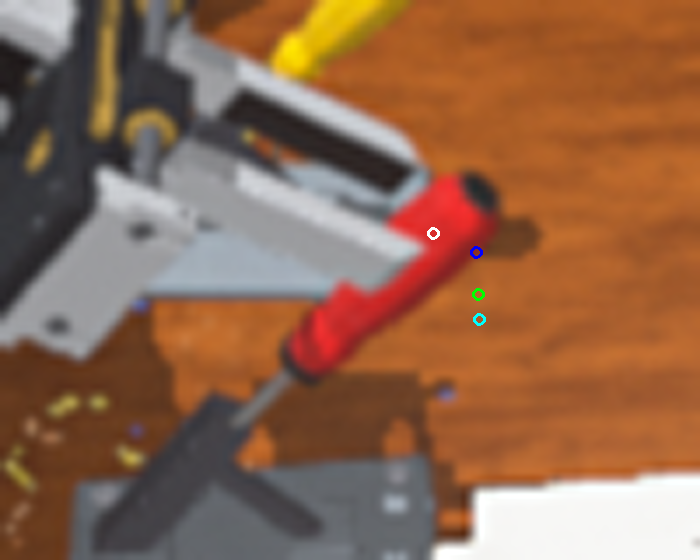

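The check picture shows the near fingertip at (365–420, 245–290), while the TCP at that depth projects to about (479,300). So the fingertips are about 18 mm short of where I expected. I'll compare the shut case (side3) and measure the tips by range.

Run:
```python
from h import *
def proj(c,p):
    T=np.linalg.inv(c["T"]);q=T[:3,:3]@np.array(p,float)+T[:3,3];q=c["camera_matrix"]@q;return (q[:2]/q[2]).round(1)
from scipy.spatial.transform import Rotation as Ro
for n,tcp,rot in(("side3",(536.3,-325.7,178.9),(3.14,-.924,0)),("scene4",(434.1,-325.6,255),(3.14,-.923,-.002)),("side4",(434.1,-325.6,255),(3.14,-.923,-.002)),("side2",(519.2,-325.6,156.2),(3.14,-.924,0)),("wrist3",(536.3,-325.7,178.9),(3.14,-.924,0)),("wrist4",(434.1,-325.6,255),(3.14,-.923,-.002)),("wrist2",(519.2,-325.6,156.2),(3.14,-.924,0))):
    c=pickle.load(open(n+".pkl","rb"));P=cloud(c);R=Ro.from_euler("xyz",rot).as_matrix();Q=(P-np.array(tcp))@R
    s=cv2.cvtColor(c["color"],cv2.COLOR_RGB2HSV)[...,1]
    m=(s<60)&(np.abs(Q[...,0])<14)&(np.abs(Q[...,1])<62)&(Q[...,2]>-90)&(Q[...,2]<25)
    k,l,st,_=cv2.connectedComponentsWithStats(m.astype(np.uint8));print(n,"tcp px",proj(c,tcp))
    for i in range(1,k):
        if st[i,4]>15:print("  ",st[i],"max z",np.percentile(Q[l==i][:,2],[90,98]).round(1),"y",np.percentile(Q[l==i][:,1],[2,98]).round(1),"x",np.percentile(Q[l==i][:,0],[2,98]).round(1))
```

```text
side3 tcp px [315.2 253.7]
   [281 233  26  21 303] max z [-40.7 -32.7] y [-11.2  14.1] x [-8.6 10.4]
scene4 tcp px [316.6 239.6]
   [284 216  20  16 132] max z [-36.  -31.1] y [-41.2 -27.6] x [-7.1 11.2]
   [294 234  22  15 182] max z [-44.2 -39.7] y [33.1 45.5] x [-8.2 10.7]
side4 tcp px [268.1 232. ]
   [233 199  27  19 239] max z [-38.7 -33. ] y [-43.4 -30.8] x [-7.3 10.7]
   [227 223  31  19 280] max z [-39.8 -32. ] y [34.4 46.6] x [-8.8 10.7]
side2 tcp px [308.1 260.8]
   [275 236  25  17 192] max z [-37.7 -31.9] y [-27.8 -14.4] x [-8.  10.7]
   [274 250  26  16 208] max z [-42.6 -36. ] y [19.  31.2] x [-9.  10.5]
wrist3 tcp px [322.5 223.4]
   [ 293  226   60   53 2127] max z [-42.6 -34.9] y [-11.8  11.7] x [7.5 9.7]
wrist4 tcp px [322.5 223.4]
   [ 221  226   52   79 1752] max z [-43.5 -35.7] y [-39.8 -28.2] x [-5.4  9.6]
   [ 372  226   53   79 1854] max z [-41.7 -33.3] y [28.5 40.2] x [-6.9  9.7]
wrist2 tcp px [322.4 223.4]
   [ 245  226   44   77 1448] max z [-44.  -35.7] y [-30.4 -18.5] x [-2.3  9.7]
   [ 356  226   44   74 1520] max z [-43.4 -35.5] y [18.7 30.4] x [-3.7  9.7]
   [345 239   2  17  17] max z [-17.6 -17.4] y [13.8 14.7] x [-12.9  -4.1]
```

Run:
```python
from h import *
from scipy.spatial.transform import Rotation as Ro
for n in("side0","scene0"):
    tcp=(177.5,-520.2,174.9);c=pickle.load(open(n+".pkl","rb"));P=cloud(c);R=Ro.from_euler("xyz",(-3.1404,0,.3288)).as_matrix();Q=(P-np.array(tcp))@R
    s=cv2.cvtColor(c["color"],cv2.COLOR_RGB2HSV)[...,1]
    m=(s<60)&(np.abs(Q[...,0])<25)&(np.abs(Q[...,1])<75)&(Q[...,2]>-100)&(Q[...,2]<60)
    k,l,st,_=cv2.connectedComponentsWithStats(m.astype(np.uint8))
    for i in range(1,k):
        if st[i,4]>15:print(n,st[i],"max z",np.percentile(Q[l==i][:,2],[50,90,98,100]).round(1),"y",np.percentile(Q[l==i][:,1],[2,98]).round(1),"x",np.percentile(Q[l==i][:,0],[2,98]).round(1))
```

```text
side0 [119 286   2  19  38] max z [-78.3 -58.5 -55.  -53. ] y [-49.2 -45.6] x [-8.4  6.4]
side0 [126 291   8  19  63] max z [-50.  -36.7 -31.9 -31.7] y [-56.7 -45.6] x [4.7 9.7]
side0 [111 332  25  25 329] max z [-70.3 -45.1 -38.9 -30.9] y [50.  60.8] x [-8.9  9.7]
scene0 [212 318  15  28 215] max z [-59.9 -37.9 -31.2 -29.4] y [-57.9 -44.7] x [-9.9  6. ]
scene0 [249 350  14  27 256] max z [-68.1 -44.6 -39.2 -32. ] y [50.  60.7] x [-10.2   8.4]
```

All three cameras agree, at both poses: the real fingertips lie about 31 mm behind the reported TCP along tool z. I'll allow for that (grasp point = reported TCP − 50 mm) and regrasp.

```bash
python3 -m creep '-0.63 0 0 0 0 0; 0 0 0 0 0 0; 0 0 0.8 0 0 0; 0 0 0.8 0 0 0; 0 0 0.8 0 0 0; 0 0 0.8 0 0 0; 0 0 0.8 0 0 0; 0 0 0 0 0 0; 0 0 0 0 0 0' 0
python3 -m creep '0 0 0 0 0 0; 0 0 0 0 0 0; 0 0 0 0 0 0; 0 0 0 0 0 0; 0 0 0 0 0 0; 0 0 0 0 0 0; 0 0 0 0 0 0; 0 0 0 0 0 0; 0 0 0 0 0 0; 0 0 0 0 0 0' 1 30
```

```text
clock: 7.22
eef_pos: [546.6, -325.6, 139.8]
eef_rot: [3.142, -0.924, 0.0]
wrist_force: [-0.2, 0.6, 0.0]
finger_gap: 93.7
finger_force: 0.0
clock: 8.48
eef_pos: [546.4, -325.7, 139.2]
eef_rot: [3.142, -0.924, -0.0]
wrist_force: [0.9, -0.1, -0.5]
finger_gap: 20.9
finger_force: 29.9
```

Held, with a gap of 20.9 mm at 30 N. Drawing it out along the bore.

```bash
python3 -m creep '0.25 0 0 0 0 0; 0.25 0 0 0 0 0; 0.25 0 0 0 0 0; 0.25 0 0 0 0 0; 0 0 0 0 0 0' 
python3 -m creep '0.4 0 0 0 0 0; 0.4 0 0 0 0 0; 0.4 0 0 0 0 0; 0.4 0 0 0 0 0; 0.4 0 0 0 0 0; 0.4 0 0 0 0 0; 0.4 0 0 0 0 0; 0 0 0 0 0 0; 0 0 0 0 0 0'
python3 - <<'E'
from cell import manip
from h import *
for n in ("side","scene","wrist"):
    c=manip.camera(n);pickle.dump(c,open(f"{n}5.pkl","wb"));cv2.imwrite(f"pics/{n}5.png",c["color"][:,:,::-1])
print(manip.read_state()["joints"])
E
```

```text
clock: 9.1
eef_pos: [571.1, -325.6, 171.9]
eef_rot: [3.14, -0.924, 0.001]
wrist_force: [0.4, 0.1, -0.6]
finger_gap: 20.9
finger_force: 29.9
clock: 10.22
eef_pos: [637.6, -325.5, 259.4]
eef_rot: [-3.14, -0.923, -0.001]
wrist_force: [-1.3, 0.0, -1.5]
finger_gap: 20.8
finger_force: 29.9
[-0.757078    0.25277517  1.66529141  0.97633927  0.72201892  0.21601535]
```

View pics/side5.png

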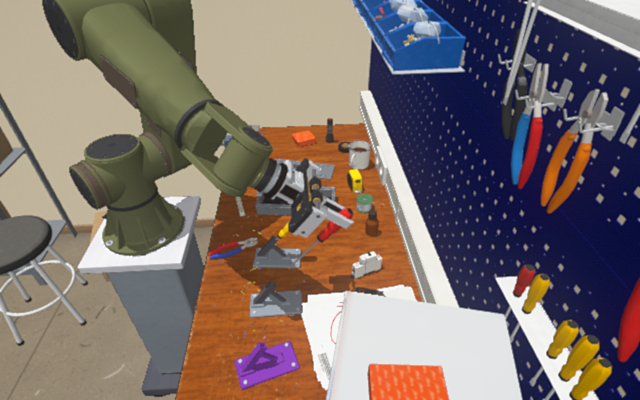

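The screwdriver is out of its stand and held. Next: tilt it flat and carry it high over the case.

```bash
python3 -m creep '0 0 0 0 -0.0588 0; 0 0 0 0 -0.0588 0; 0 0 0 0 -0.0588 0; 0 0 0 0 -0.0588 0; 0 0 0 0 -0.0588 0; 0 0 0 0 0 0; -0.15 -0.95 0 0 0 0; -0.15 -0.95 0 0 0 0; -0.15 -0.95 0 0 0 0; -0.15 -0.95 0 0 0 0; -0.15 -0.95 0 0 0 0; -0.15 -0.95 0 0 0 0; -0.15 -0.95 0 0 0 0; -0.15 -0.95 0 0 0 0; -0.15 -0.95 0 0 0 0; -0.15 -0.95 0 0 0 0; 0 0 0 0 0 0; 0 0 0 0 0 0'
python3 - <<'E'
from cell import manip
from h import *
for n in ("side","scene","wrist"):
    c=manip.camera(n);pickle.dump(c,open(f"{n}6.pkl","wb"));cv2.imwrite(f"pics/{n}6.png",c["color"][:,:,::-1])
print(manip.read_state()["joints"],c["T"].round(2).tolist())
E
```

```text
clock: 12.62
eef_pos: [576.1, 55.2, 259.6]
eef_rot: [-3.137, -0.04, 0.007]
wrist_force: [-0.2, -0.1, -1.8]
finger_gap: 20.3
finger_force: 29.9
[0.02974833 0.29143199 1.3393522  0.00370648 1.47213447 1.59403602] [[0.01, -0.98, -0.21, 639.9], [-1.0, -0.01, 0.0, 54.44], [-0.0, 0.21, -0.98, 471.41], [0.0, 0.0, 0.0, 1.0]]
```

View pics/wrist6.png

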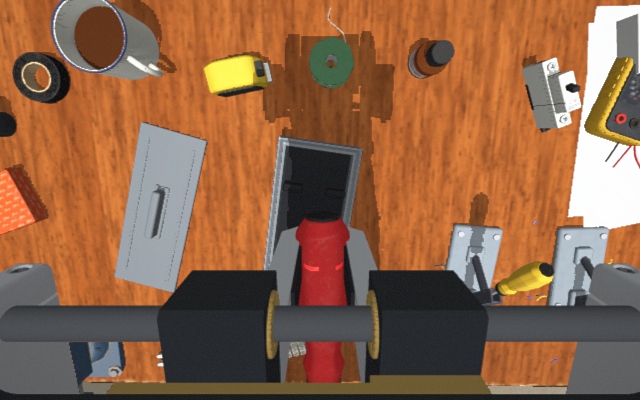

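The wrist view shows the whole cover (corners about (145,123), (207,140), (175,290), (115,275), bar at (157,212)). It also shows the case's far part, corners (277,138) and (361,150), with the held red handle above it. Measuring both next.

```bash
cat >> h.py <<'E'
def onplane(c,uv,z):
    o=[];
    for u,v in uv:
        p,d=ray(c,u,v);o.append(p+d*(z-p[2])/d[2])
    return np.array(o)
def rectinfo(Q):
    r=cv2.minAreaRect(np.asarray(Q)[:,:2].astype(np.float32));b=cv2.boxPoints(r);e=b[1]-b[0],b[2]-b[1];L=max(e,key=np.linalg.norm);a=np.degrees(np.arctan2(L[1],L[0]));a=(a+90)%180-90
    return np.round(r[0],1),np.round(sorted(r[1]),1),round(float(a),2)
def biggest(m,box):
    mm=np.zeros_like(m,np.uint8);x0,y0,x1,y1=box;mm[y0:y1,x0:x1]=m[y0:y1,x0:x1];k,l,st,_=cv2.connectedComponentsWithStats(mm);return l==1+st[1:,4].argmax()
E
python3 - <<'E'
from h import *
c=pickle.load(open("wrist6.pkl","rb"));P=cloud(c);S=cv2.cvtColor(c["color"],cv2.COLOR_RGB2HSV)[...,1]
m=biggest((S<70)&(P[...,2]>1)&(P[...,2]<30),(90,110,225,300))
v,u=np.where(m);r=cv2.minAreaRect(np.c_[u,v].astype(np.float32));b=cv2.boxPoints(r);
hull=cv2.convexHull(np.c_[u,v].astype(np.int32))[:,0];H=onplane(c,hull,5.);print("cover wrist",rectinfo(H),"z",np.median(P[m][:,2]))
mb=m&(P[...,2]>18);print(" bar",rectinfo(P[mb]),mb.sum(),P[mb].mean(0).round(1))
for n in("side0","scene0","wrist6","side5","scene5","side6"):
    c=pickle.load(open(n+".pkl","rb"));P=cloud(c);S=cv2.cvtColor(c["color"],cv2.COLOR_RGB2HSV)[...,1]
    W=(S<90)&(P[...,0]>330)&(P[...,0]<650)&(P[...,1]>-20)&(P[...,1]<200)
    m=W&(P[...,2]>41)&(P[...,2]<47);Q=P[m];
    if len(Q)<30:continue
    print(n,"rim",len(Q),rectinfo(Q),"z",np.median(Q[:,2]).round(1))
    k=W&(P[...,2]>50)&(P[...,2]<66)&(P[...,0]<420);
    if k.sum()>3:print("   catch",k.sum(),P[k].mean(0).round(1))
    a=np.radians(-7.5);e=np.array([np.cos(a),np.sin(a)]);f=np.array([-e[1],e[0]]);s=Q[:,:2]@e;t=Q[:,:2]@f
    for lo in range(350,640,30):
        q=(s>lo)&(s<lo+30)
        if q.sum()>5:print("   s",lo,np.percentile(t[q],[2,98]).round(1),end="")
    print(" ends",np.percentile(s,[1,99]).round(1))
E
```

```text
cover wrist (array([515.7, 294.8]), array([ 93.2, 240.7]), -15.94) z 5.312587431434508
 bar (array([515.6, 294.6]), array([11.9, 70. ]), -16.14) 471 [517.1 293.3  24.1]
side0 rim 237 (array([491.3,  74.9]), array([114.4, 257.9]), -7.41) z 43.2
   catch 27 [369.6  90.9  57.1]
   s 350 [ 84.5 192. ]   s 380 [ 84.3 192.7]   s 410 [ 83.5 195.2]   s 440 [ 83.1 191.2]   s 470 [ 82.8 191.8]   s 500 [ 84.  193.9]   s 530 [ 82.2 192.2]   s 560 [ 82.7 191.4]   s 590 [ 82.6 188.9] ends [350.3 605.9]
scene0 rim 241 (array([524.2,  71.6]), array([121.3, 195. ]), -6.16) z 43.2
   s 410 [ 81.  196.3]   s 440 [ 81.7 192.3]   s 470 [ 79.7 194.5]   s 500 [ 82.  195.5]   s 530 [ 79.7 195.6]   s 560 [ 82.  190.9]   s 590 [ 82.  193.2] ends [416.2 606.7]
wrist6 rim 1302 (array([528.1,  71.2]), array([108.1, 183.1]), -7.81) z 43.5
   s 410 [187.9 193.7]   s 440 [187.9 193.7]   s 470 [187.9 193.5]   s 500 [ 85.9 193.1]   s 530 [ 85.6 193. ]   s 560 [ 85.5 192.8]   s 590 [ 86.1 191.9] ends [427.8 605.6]
side5 rim 98 (array([493.3,  68.3]), array([ 84.6, 265.7]), 3.7) z 43.1
   catch 10 [370.1  84.   55. ]
   s 350 [ 82.3 139.1]   s 380 [83.1 89.6]   s 410 [82.  91.7]   s 440 [82.6 86.7]   s 560 [185.9 191.7]   s 590 [116.5 191.3] ends [350.4 606.4]
scene5 rim 328 (array([492. ,  74.4]), array([118.5, 260.4]), -8.44) z 43.2
   catch 25 [369.1  91.3  58.5]
   s 350 [ 84.3 191.5]   s 380 [ 83.8 194.9]   s 410 [ 83.8 195.3]   s 440 [ 82.3 194.5]   s 470 [ 81.  193.4]   s 500 [ 82.1 193.7]   s 530 [ 79.  192.8]   s 560 [ 78.9 155. ]   s 590 [ 82.6 190.9] ends [351.  606.6]
side6 rim 234 (array([490.6,  75.5]), array([113.7, 260.2]), -7.87) z 42.8
   catch 27 [370.2  90.7  57.4]
   s 350 [ 84.3 191.3]   s 380 [ 83.3 192.7]   s 410 [ 84.5 194.5]   s 440 [ 82.5 194.7]   s 470 [ 83.6 192.8]   s 500 [ 84.5 191.9]   s 530 [ 82.4 193.4]   s 560 [ 84.2 190.3]   s 590 [ 85.2 190.4] ends [350.5 606.1]
```

```bash
python3 -m creep '0 0 0 0 -0.013 0.04; 0 0 0 0 0 0; 0 0 0 0 0 0; 0 0 0 0 0 0'
python3 - <<'E'
from cell import manip
from h import *
print(manip.read_state()["joints"])
for n in ("side","scene"):
    c=manip.camera(n);pickle.dump(c,open(f"{n}7.pkl","wb"));P=cloud(c)
    H=cv2.cvtColor(c["color"],cv2.COLOR_RGB2HSV).astype(int);h,s,v=np.moveaxis(H,-1,0)
    m=((h<5)|(h>174))&(s>170)&(v>60)&(P[...,0]>450)&(P[...,0]<640)&(P[...,1]>0)&(P[...,1]<120)&(P[...,2]>230)
    Q=P[m];M,d,a,b,N=axis(Q);print(n,N,M.round(1),d.round(3),a,b)
    g=(P[...,0]>340)&(P[...,0]<520)&(np.abs(P[...,1]-75)<40)&(P[...,2]>200)&(P[...,2]<380);Q=P[g];print(" shank?",g.sum());
    if g.sum()>5:
        i=Q[:,0].argsort();print(Q[i[::max(1,len(i)//12)]].round(1))
c=pickle.load(open("side7.pkl","rb"));cv2.imwrite("pics/side7c.png",cv2.resize(c["color"][100:260,200:400,::-1],None,fx=3.5,fy=3.5,interpolation=cv2.INTER_CUBIC))
E
```

```text
clock: 13.28
eef_pos: [576.3, 55.9, 259.6]
eef_rot: [-3.135, 0.003, -0.117]
wrist_force: [0.4, 0.6, -0.9]
finger_gap: 20.8
finger_force: 29.9
[0.02976606 0.32002233 1.30180902 0.00695218 1.52166832 1.71674865]
side 169 [543.9  49.6 314.4] [-0.991  0.126  0.033] -39.6478248076728 49.95966518872187
 shank? 146
[[378.4  77.3 316.1]
 [392.9  75.2 316.5]
 [410.5  75.4 318.8]
 [428.   67.4 318.9]
 [445.1  68.6 317.5]
 [462.2  65.1 315.4]
 [482.3  58.7 314.6]
 [496.6  54.5 316.1]
 [502.   54.1 309.7]
 [505.6  63.  320.7]
 [511.   51.9 319.9]
 [516.2  52.8 306.6]
 [519.7  58.3 319.4]]
scene 164 [538.7  50.3 315.9] [-0.991  0.132  0.036] -55.56406573354683 38.011348842187225
 shank? 151
[[380.   79.9 314.5]
 [390.6  73.9 324.1]
 [408.8  77.3 318.5]
 [424.2  70.4 321.3]
 [440.4  66.5 319.4]
 [458.7  67.6 317.9]
 [476.2  66.1 317.8]
 [491.7  59.4 317.4]
 [498.3  61.2 311.9]
 [501.8  54.2 317.5]
 [506.8  52.6 307.6]
 [511.7  55.6 320.9]
 [516.   57.9 325.2]]
```

View pics/side7c.png

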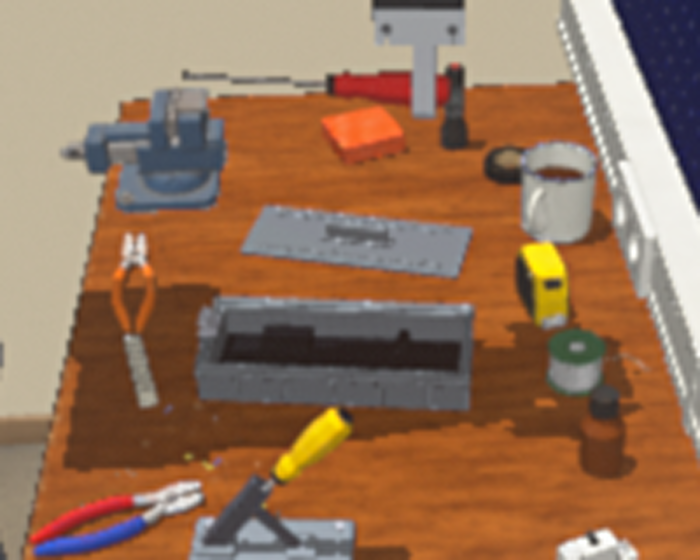

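The side crop shows the driver nearly horizontal over the case, with the tip (185,75) about 2° high and its yaw parallel to the case. I'll trim it, descend to above the rim, and check.

```bash
python3 -m creep '-0.1 -0.2 0 0 0 0.0055; 0 0 0 0 0 0; 0 0 0.9 0 0 0; 0 0 0.9 0 0 0; 0 0 0.9 0 0 0; 0 0 0.9 0 0 0; 0 0 0.9 0 0 0; 0 0 0.5 0 0 0; 0 0 0 0 0.01 0; 0 0 0 0 0 0; 0 0 0 0 0 0'
python3 - <<'E'
from cell import manip
from h import *
e=np.array([.991,-.134,0]);f=np.array([.134,.991,0]);o=np.array([492,75.5,0])
for n in ("side","scene"):
    c=manip.camera(n);pickle.dump(c,open(f"{n}8.pkl","wb"));P=cloud(c)-o
    Q=np.stack([P@e,P@f,P[...,2]],-1);S=cv2.cvtColor(c["color"],cv2.COLOR_RGB2HSV)
    g=(Q[...,0]>-118)&(Q[...,0]<60)&(np.abs(Q[...,1])<30)&(Q[...,2]>62)&(Q[...,2]<130)
    for lo in range(-120,60,15):
        q=Q[g&(Q[...,0]>=lo)&(Q[...,0]<lo+15)]
        if len(q)>2:print(n,lo,len(q),np.median(q,0).round(1))
E
```

```text
clock: 14.75
eef_pos: [573.0, 65.8, 60.0]
eef_rot: [-3.135, -0.028, -0.135]
wrist_force: [1.1, 0.3, -1.1]
finger_gap: 20.7
finger_force: 29.9
side -120 10 [-1.132e+02 -1.000e-01  1.127e+02]
side -105 8 [-96.3  -2.2 113.3]
side -90 9 [-83.4  -2.6 113. ]
side -75 9 [-67.3  -1.7 114.8]
side -60 7 [-54.4  -3.8 113.7]
side -45 5 [-38.7   0.2 111.5]
side -30 9 [-22.2  -1.2 112. ]
side -15 9 [ -8.5  -3.1 113. ]
side 0 28 [  8.2  -5.5 114.9]
side 15 28 [ 21.2  -7.  116.2]
side 30 35 [ 37.3  -8.  115.6]
side 45 36 [ 53.4  -8.5 115.7]
scene -120 9 [-111.5   -0.9  113.7]
scene -105 8 [-97.3  -0.7 114.2]
scene -90 7 [-83.6  -1.6 114.3]
scene -75 9 [-68.   -1.3 113.8]
scene -60 9 [-52.6  -2.5 114. ]
scene -45 8 [-34.7  -1.6 115.5]
scene -30 7 [-20.6  -3.  112.5]
scene -15 10 [-5.900e+00  1.000e-01  1.125e+02]
scene 0 33 [  8.6  -5.5 116.2]
scene 15 30 [ 22.7  -5.9 115.4]
scene 30 37 [ 39.2  -7.5 116.7]
scene 45 39 [ 53.2  -7.9 116.4]
```

```bash
python3 -m creep '-0.05 0.03 0 0 0.017 0; 0 0 0.5 0 0 0; 0 0 0.5 0 0 0; 0 0 0.4 0 0 0; 0 0 0.2 0 0 0; 0 0 0.2 0 0 0; 0 0 0 0 0 0; 0 0 0 0 0 0'
python3 -m creep '0 0 0.05 0 0 0; 0 0 0.05 0 0 0; 0 0 0 0 0 0; 0 0 0 0 0 0'
```

```text
clock: 15.85
eef_pos: [576.7, 64.5, -11.9]
eef_rot: [-3.135, -0.082, -0.136]
wrist_force: [1.0, -0.5, 0.1]
finger_gap: 21.0
finger_force: 30.0
clock: 16.35
eef_pos: [576.8, 64.5, -16.2]
eef_rot: [-3.135, -0.081, -0.136]
wrist_force: [1.6, 0.0, 0.9]
finger_gap: 20.6
finger_force: 30.0
```

```bash
python3 -m creep '0 0 0.05 0 0 0; 0 0 0.05 0 0 0; 0 0 0 0 0 0; 0 0 0 0 0 0'
python3 -m creep '0 0 0.05 0 0 0; 0 0 0 0 0 0; 0 0 0 0 0 0'
python3 - <<'E'
from cell import manip
from h import *
e=np.array([.991,-.134,0]);f=np.array([.134,.991,0]);o=np.array([492,75.5,0])
for n in ("side","scene"):
    c=manip.camera(n);pickle.dump(c,open(f"{n}9.pkl","wb"));P=cloud(c)-o
    Q=np.stack([P@e,P@f,P[...,2]],-1);H=cv2.cvtColor(c["color"],cv2.COLOR_RGB2HSV).astype(int);h,s,v=np.moveaxis(H,-1,0)
    g=((h<5)|(h>174))&(s>150)&(np.abs(Q[...,0])<125)&(np.abs(Q[...,1])<40);q=Q[g];print(n,len(q),np.percentile(q,[2,50,98],axis=0).round(1).tolist())
E
```

```text
clock: 16.85
eef_pos: [577.2, 64.5, -20.2]
eef_rot: [-3.135, -0.081, -0.136]
wrist_force: [1.7, 0.2, 0.9]
finger_gap: 20.6
finger_force: 30.0
clock: 17.23
eef_pos: [577.3, 64.5, -22.2]
eef_rot: [-3.135, -0.081, -0.136]
wrist_force: [2.3, -0.0, 0.6]
finger_gap: 21.0
finger_force: 30.0
side 122 [[8.3, -15.5, 4.7], [45.1, -8.6, 34.5], [101.6, 14.5, 44.6]]
scene 152 [[9.8, -17.7, 9.2], [45.3, -8.3, 38.5], [101.5, 10.9, 47.9]]
```

```bash
python3 -m creep '0 0 0.04 0 0 0; 0 0 0 0 0 0; 0 0 0 0 0 0'
python3 -m creep '0 0 0.04 0 0 0; 0 0 0 0 0 0; 0 0 0 0 0 0'
python3 -m creep '0 0 0.04 0 0 0; 0 0 0 0 0 0; 0 0 0 0 0 0'
```

```text
clock: 17.7
eef_pos: [577.6, 64.5, -23.2]
eef_rot: [-3.135, -0.082, -0.136]
wrist_force: [-1.3, -1.1, 8.9]
finger_gap: 20.6
finger_force: 33.9
clock: 18.08
eef_pos: [577.7, 64.5, -23.6]
eef_rot: [-3.135, -0.082, -0.136]
wrist_force: [-11.4, -0.3, 25.9]
finger_gap: 20.6
finger_force: 42.5
clock: 18.45
eef_pos: [577.9, 64.5, -23.8]
eef_rot: [-3.135, -0.082, -0.136]
wrist_force: [-20.6, -0.6, 45.4]
finger_gap: 20.5
finger_force: 51.9
```

Contact at about −23 mm. Backing off slightly, then opening partway inside the case.

```bash
python3 -m creep '0 0 -0.1 0 0 0; 0 0 0 0 0 0; 0 0 0 0 0 0'
python3 -m creep '0 0 0 0 0 0; 0 0 0 0 0 0; 0 0 0 0 0 0; 0 0 0 0 0 0; 0 0 0 0 0 0; 0 0 0 0 0 0' 0.52
python3 -m creep '0 0 -0.5 0 0 0; 0 0 -0.8 0 0 0; 0 0 -0.8 0 0 0; 0 0 -0.8 0 -0.01 0; 0 0 -0.8 0 -0.017 0; 0 0 -0.8 0 0 0; 0 0 -0.8 0 0 0; 0 0 0 0 0 0; 0 0 0 0 0 0'
python3 - <<'E'
from cell import manip
from h import *
c=manip.camera("wrist");pickle.dump(c,open("wristA.pkl","wb"));cv2.imwrite("pics/wristA.png",c["color"][:,:,::-1]);print(manip.read_state()["joints"])
E
```

```text
clock: 18.82
eef_pos: [577.4, 64.5, -23.1]
eef_rot: [-3.135, -0.081, -0.136]
wrist_force: [1.2, -0.0, 4.5]
finger_gap: 21.0
finger_force: 31.8
clock: 19.58
eef_pos: [577.3, 64.4, -23.1]
eef_rot: [-3.135, -0.081, -0.136]
wrist_force: [1.1, 2.9, 3.4]
finger_gap: 45.0
finger_force: 1.6
clock: 20.7
eef_pos: [565.9, 64.4, 188.3]
eef_rot: [-3.135, 0.004, -0.135]
wrist_force: [-0.3, 0.3, -1.1]
finger_gap: 45.1
finger_force: 0.0
[0.04544746 0.33691498 1.44342769 0.0070806  1.36526684 1.75007334]
```

View pics/wristA.png

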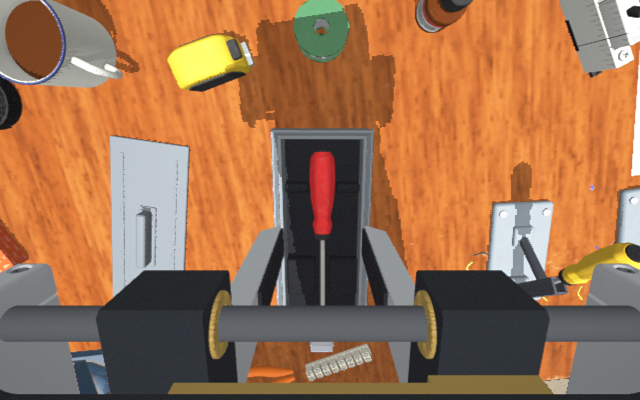

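The screwdriver lies in the case, handle at (322,190) in the wide end and shank in the channel. Next I check its pose and refine the case and cover poses from this view.

Run:
```python
from h import *
c=pickle.load(open("wristA.pkl","rb"));P=cloud(c);H=cv2.cvtColor(c["color"],cv2.COLOR_RGB2HSV).astype(int);h,s,v=np.moveaxis(H,-1,0)
# case rim: sub-pixel edge pts per row by top-height band, rays on z=44
m=biggest((s<90)&(P[...,2]>40.5)&(P[...,2]<48),(255,115,395,265))
L=[];Rr=[];T=[]
for r in range(142,262,2):
    u=np.where(m[r])[0]
    if len(u)<4: continue
    if r<225: L.append((u.min()-.5,r));Rr.append((u.max()+.5,r))
for x in range(280,368,3):
    w=np.where(m[:,x])[0]
    if len(w): T.append((x,w.min()-.5))
def line(uv):
    Q=onplane(c,uv,44.)[:,:2];f=cv2.fitLine(Q.astype(np.float32),cv2.DIST_HUBER,0,.5,.01).ravel();d=f[:2]*np.sign(f[np.abs(f[:2]).argmax()]);r=np.abs((Q-f[2:])@[-d[1],d[0]]).mean();return d,f[2:],r
for nm,uv in(("L",L),("R",Rr),("T",T)):
    d,p,r=line(uv);print(nm,len(uv),np.degrees(np.arctan2(d[1],d[0])).round(2),p.round(1),r.round(2))
dl,pl,_=line(L);dr,pr,_=line(Rr);dt,pt,_=line(T);a=(np.arctan2(dl[1],dl[0])+np.arctan2(dr[1],dr[0]))/2
for aa in(a,np.radians(-7.7)):
    e=np.array([np.cos(aa),np.sin(aa)]);f=np.array([-e[1],e[0]]);print("width",(pl-pr)@f);C=e*(pt@e-128)+f*((pl@f+pr@f)/2);print("yaw",np.degrees(aa),"centre",C.round(1))
red=((h<5)|(h>174))&(s>150)&(P[...,2]>5)&(P[...,2]<45);red=biggest(red,(290,130,350,260))
Q=P[red];q=np.c_[(Q[:,:2]-C)@e,(Q[:,:2]-C)@f,Q[:,2]];print("red",np.percentile(q,[1,50,99],axis=0).round(1).tolist())
for lo in range(20,100,15):
    k=q[(q[:,0]>lo)&(q[:,0]<lo+15)];print(lo,np.median(k[:,1]).round(1),np.percentile(k[:,2],98).round(1),end="; ")
sh=(v>60)&(s<80)&(P[...,2]<40);sh=biggest(sh,(312,240,332,305));Q=P[sh];q=np.c_[(Q[:,:2]-C)@e,(Q[:,:2]-C)@f,Q[:,2]];print("shank",np.percentile(q,[1,50,99],axis=0).round(1).tolist())
```

```text
L 42 -7.95 [569. 120.] 0.27
R 42 -7.83 [562.7  12.1] 0.27
T 30 82.25 [619.8  65. ] 0.03
width 107.756996
yaw -7.889276 centre [492.1  76.3]
width 107.7846564455206
yaw -7.699999999999999 centre [492.1  76. ]
red [[10.4, -13.9, 6.2], [61.8, -0.2, 33.8], [101.5, 14.7, 41.1]]
20 -0.2 40.9; 35 -0.2 38.4; 50 -0.2 38.1; 65 -0.2 36.9; 80 -0.2 34.6; 95 -0.2 31.2; shank [[-99.9, -2.5, 5.9], [-19.1, 1.1, 36.1], [0.4, 2.9, 39.9]]
```

Run:
```python
from cell import manip
from h import *
a=np.radians(-7.8);e=np.array([np.cos(a),np.sin(a),0]);f=np.array([-e[1],e[0],0]);o=np.array([492.1,76.2,0])
for n in("wrist","scene","side"):
    c=manip.camera(n);pickle.dump(c,open(n+"B.pkl","wb"));P=cloud(c)-o;Q=np.stack([P@e,P@f,P[...,2]],-1)
    print(n)
    for x in range(-115,120,12):
        g=(np.abs(Q[...,0]-x)<6)&(np.abs(Q[...,1])<42)
        q=Q[g];out=[]
        for y in range(-40,41,8):
            k=q[np.abs(q[:,1]-y)<4];out.append(int(round(np.median(k[:,2]))) if len(k)>1 else -1)
        k=q[np.abs(q[:,1])<4];print(x,out,"mid max",round(np.percentile(k[:,2],95),1) if len(k)>1 else None)
```

```text
wrist
-115 [-1, -1, -1, -1, 58, -1, 58, -1, -1, -1, -1] mid max None
-103 [7, 6, 7, 7, 7, 6, 7, 7, 7, 7, 7] mid max 7.4
-91 [7, 7, 6, 7, 7, 7, 7, 7, 7, 7, 7] mid max 7.5
-79 [20, 20, 20, 20, 7, 8, 7, 20, 20, 20, 20] mid max 46.9
-67 [20, 20, 20, 20, 7, 45, 9, 20, 20, 20, 20] mid max 47.9
-55 [20, 20, 20, 20, 8, 43, 17, 20, 20, 20, 20] mid max 45.1
-43 [20, 20, 20, 20, 8, 42, 17, 20, 20, 20, 20] mid max 43.5
-31 [16, 15, 16, 15, 7, 39, 7, 16, 15, 16, 15] mid max 41.4
-19 [7, 7, 7, 7, 7, 37, 7, 7, 6, 6, 7] mid max 39.9
-7 [6, 6, 7, 6, 6, 36, 6, 6, 6, 6, 7] mid max 37.9
5 [7, 6, 6, 6, 38, 41, 38, 6, 7, 6, 7] mid max 42.6
17 [7, 7, 7, 7, 37, 40, 37, 6, 6, 7, 7] mid max 41.3
29 [7, 6, 6, 6, 34, 38, 35, 6, 7, 6, 6] mid max 39.3
41 [6, 7, 6, 7, 35, 37, 34, 6, 7, 7, 6] mid max 38.6
53 [19, 18, 18, 18, 36, 37, 36, 12, 18, 18, 19] mid max 38.5
65 [16, 18, 273, 19, 34, 36, 35, 18, 277, 16, 17] mid max 37.2
77 [6, 7, 282, 7, 33, 35, 33, 7, 282, 6, 6] mid max 36.0
89 [340, 288, 331, 342, 342, 342, 342, 342, 325, 338, 339] mid max 343.9
101 [339, 339, 333, 332, 332, 332, 332, 332, 339, 339, 339] m
[... 2010 characters left out ...]
541, 23] mid max 36.3
5 [547, 545, 548, 289, 37, 9, 7, 4, 530, 538, 37] mid max 340.6
17 [-1, -1, -1, 33, 34, 8, 5, -1, 523, 529, 33] mid max 41.2
29 [-1, -1, -1, 29, 31, 34, 6, -1, 530, 522, 30] mid max 37.8
41 [-1, -1, 412, 401, 34, 35, 35, 325, 510, 522, 338] mid max 413.9
53 [357, 413, 417, 371, 33, 36, 518, 517, 519, 525, 529] mid max 302.3
65 [345, 421, 355, 374, 357, 520, 523, 422, 522, 524, 31] mid max 522.9
77 [275, 287, 354, 373, 36, 35, 524, 524, 322, 524, 524] mid max 524.1
89 [410, 419, 361, 376, 29, 32, 519, 521, 246, 519, 278] mid max 522.3
101 [440, 412, 417, 397, 331, 180, 332, 420, 335, 338, 186] mid max 517.6
113 [-1, -1, 405, 410, 423, 413, 7, 7, 323, 4, 16] mid max 471.0
```

The heights show the shank rising to z≈50 at the catch: the tip rests on the catch nose, about 6 mm too far towards −x. To mend it I'll regrasp with matching tilt and with the fingertips low, lift, shift +x, level it and set it down.

```bash
python3 -m creep '0.21 -0.03 0 0 0 0; 0 0 0.9 0 0 0; 0 0 0.9 0 0 0; 0 0 0.9 0 0 0; 0 0 0.9 0 0 0; 0 0 0.35 0 -0.047 0; 0 0 0 0 0 0; 0 0 0 0 0 0' 0.52
python3 -m creep '0 0 0.4 0 0 0; 0 0 0.4 0 0 0; 0 0 0.2 0 0 0; 0 0 0.15 0 0 0; 0 0 0 0 0 0; 0 0 0 0 0 0'
```

```text
clock: 21.9
eef_pos: [574.9, 65.7, 30.6]
eef_rot: [-3.135, 0.149, -0.134]
wrist_force: [-0.6, -0.2, 0.6]
finger_gap: 45.1
finger_force: 0.0
clock: 22.65
eef_pos: [568.0, 66.9, -14.6]
eef_rot: [-3.135, 0.151, -0.134]
wrist_force: [0.1, 0.1, -0.9]
finger_gap: 45.0
finger_force: 0.0
```

```bash
python3 -m creep '0 0 0.08 0 0 0; 0 0 0.04 0 0 0; 0 0 0 0 0 0; 0 0 0 0 0 0'
python3 -m creep '0 0 0 0 0 0; 0 0 0 0 0 0; 0 0 0 0 0 0; 0 0 0 0 0 0; 0 0 0 0 0 0' 1 30
```

```text
clock: 23.15
eef_pos: [567.0, 67.1, -19.7]
eef_rot: [-3.135, 0.151, -0.134]
wrist_force: [0.8, -0.3, 0.5]
finger_gap: 45.1
finger_force: 0.0
clock: 23.78
eef_pos: [567.0, 67.0, -19.7]
eef_rot: [-3.135, 0.151, -0.134]
wrist_force: [1.1, -0.5, 1.4]
finger_gap: 20.8
finger_force: 30.0
```

```bash
python3 -m creep '0 0 -0.4 0 0 0; 0 0 -0.5 0 0 0; 0 0 -0.5 0 0 0; 0.2 0 0 0 0.048 0; 0 0 0 0 0 0; 0 0 0 0 0 0'
cat > m.py <<'E'
from cell import manip
from h import *
import sys
a=np.radians(-7.8);e=np.array([np.cos(a),np.sin(a),0]);f=np.array([-e[1],e[0],0]);o=np.array([492.1,76.2,0])
zlo,zhi=float(sys.argv[1]),float(sys.argv[2])
for n in("scene","side"):
    c=manip.camera(n);pickle.dump(c,open(n+"C.pkl","wb"));P=cloud(c)-o;Q=np.stack([P@e,P@f,P[...,2]],-1)
    g=(np.abs(Q[...,1])<16)&(Q[...,2]>zlo)&(Q[...,2]<zhi)
    for x in range(-132,30,8):
        q=Q[g&(np.abs(Q[...,0]-x)<4)]
        if len(q)>2:print(n,x,len(q),np.median(q,0).round(1))
s=manip.read_state();t=s["eef_pos"]-o;print("tcp case",t@e,t@f,t[2])
E
python3 m.py 62 110
```

```text
clock: 24.52
eef_pos: [583.3, 64.5, 35.2]
eef_rot: [-3.135, 0.002, -0.135]
wrist_force: [0.3, -0.3, -1.4]
finger_gap: 20.8
finger_force: 30.0
scene -108 3 [-105.    -2.5   78.7]
scene -100 6 [-100.    -1.    78.1]
scene -92 5 [-92.5  -0.7  77.5]
scene -84 4 [-82.7  -2.5  77.6]
scene -76 5 [-76.4  -0.7  77.5]
scene -68 4 [-67.1  -3.8  79. ]
scene -60 5 [-60.7  -0.7  79. ]
scene -52 3 [-54.7  -0.8  75.9]
scene -44 6 [-44.9   1.5  76.9]
scene -36 5 [-35.1  -1.7  78.1]
scene -28 4 [-27.1  -0.2  78.2]
scene -20 5 [-20.3  -4.5  78. ]
scene -12 5 [-10.1  -2.2  78.9]
scene -4 4 [-3.1 -0.7 77.1]
scene 4 4 [ 5.1  0.5 76.8]
scene 12 12 [13.5 -3.5 80.1]
scene 20 16 [19.7 -9.3 83.6]
scene 28 16 [27.5 -7.6 81.4]
side -100 5 [-100.4   -2.1   74.1]
side -92 4 [-92.5  -1.   74.7]
side -84 5 [-84.2  -2.2  78. ]
side -76 5 [-76.9  -2.2  76.7]
side -68 5 [-66.5   0.   76. ]
side -60 4 [-59.   -2.6  75.8]
side -52 4 [-52.1  -2.8  77.2]
side -44 5 [-43.8  -2.8  77. ]
side -20 3 [-20.2  -3.3  77.9]
side -4 6 [-3.9 -2.6 74.6]
side 4 4 [ 4.  -0.7 74.8]
side 12 7 [13.  -3.6 79. ]
side 20 17 [19.7 -8.1 80.4]
side 28 13 [29.1 -7.  80.9]
tcp case 92.08607137284109 0.7180914326579924 34.542494980705406
```

```bash
python3 -m creep '-0.05 0 0 0 0 0; 0 0 0.4 0 0 0; 0 0 0.4 0 0 0; 0 0 0.35 0 0 0; 0 0 0.2 0 0 0; 0 0 0 0 0 0; 0 0 0 0 0 0'
python3 -m creep '0 0 0.04 0 0 0; 0 0 0 0 0 0; 0 0 0 0 0 0'
python3 m.py 9 58
```

```text
clock: 25.5
eef_pos: [581.5, 65.2, -19.1]
eef_rot: [-3.135, -0.0, -0.135]
wrist_force: [-0.7, -0.1, -1.8]
finger_gap: 20.8
finger_force: 30.0
clock: 25.88
eef_pos: [581.3, 65.1, -21.0]
eef_rot: [-3.135, 0.0, -0.135]
wrist_force: [0.5, 0.1, 0.1]
finger_gap: 20.5
finger_force: 30.0
scene -132 16 [-130.1   -1.7   39.3]
scene -124 14 [-125.    -7.1   46.7]
scene -116 12 [-117.    -7.1   50.5]
scene -108 4 [-107.     0.6   15.2]
scene -100 7 [-99.6  -1.2  20.4]
scene -92 7 [-91.8  -2.   20. ]
scene -84 5 [-84.5  -4.5  25.5]
scene -76 12 [-76.4   5.9  19.5]
scene -68 12 [-68.6  -0.5  21.8]
scene -60 13 [-60.3   5.1  19.2]
scene -52 16 [-52.2   3.8  20.5]
scene -44 12 [-44.1   5.5  21.1]
scene -36 15 [-36.    4.9  20.6]
scene -28 7 [-28.9   1.   18.9]
scene -20 9 [-19.4  -1.7  20.1]
scene -12 3 [-12.7  -2.   22.2]
scene -4 6 [-3.8 -0.5 20.6]
scene 4 5 [ 3.9 -2.1 21.8]
scene 12 14 [12.  -6.1 24.9]
scene 20 15 [20.2 -6.  24.8]
scene 28 18 [27.5 -6.1 25.5]
side -132 5 [-129.8   -8.9   47.9]
side -124 14 [-122.5   -8.5   47.1]
side -116 33 [-117.4   -2.3   36.9]
side -100 4 [-101.3   -1.1   18.7]
side -92 7 [-92.9  -2.3  19.1]
side -84 4 [-83.9  -2.3  21.3]
side -76 9 [-77.1   1.8  19.1]
side -68 12 [-68.4   0.9  20.4]
side -60 12 [-59.6   8.1  19.7]
side -52 11 [-51.    6.4  19.8]
side -44 14 [-44.2   7.3  18.4]
side -36 14 [-35.9   2.3  18.6]
side -28 9 [-29.3   1.4  17.8]
side -20 5 [-20.3  -4.   20.5]
side -12 4 [-11.4  -4.3  21.4]
side -4 6 [-3.6 -2.  20.9]
side 4 4 [ 4.9 -0.4 21. ]
side 12 10 [13.4 -9.  24.9]
side 20 13 [19.9 -5.  25.3]
side 28 18 [27.7 -7.8 25.5]
tcp case 89.81276882366431 1.1414113561686516 -21.040844939356035
```

```bash
python3 -m creep '0 0 0 0 0 0; 0 0 0 0 0 0; 0 0 0 0 0 0; 0 0 0 0 0 0' 0.52
python3 -m creep '0 0 -0.4 0 0 0; 0 0 -0.8 0 0 0; 0 0 -0.9 0 0 0; 0 0 -0.9 0 0 0; 0 0 -0.9 0 0 0; 0 0 -0.9 0 0 0; 0 0 0 0 0 0; 0 0 0 0 0 0'
python3 - <<'E'
from cell import manip
from h import *
a=np.radians(-7.8);e=np.array([np.cos(a),np.sin(a),0]);f=np.array([-e[1],e[0],0]);o=np.array([492.1,76.2,0])
c=manip.camera("wrist");pickle.dump(c,open("wristD.pkl","wb"));P=cloud(c)-o;Q=np.stack([P@e,P@f,P[...,2]],-1)
for x in range(-115,112,10):
    q=Q[(np.abs(Q[...,0]-x)<5)&(np.abs(Q[...,1])<14)&(Q[...,2]<60)&(Q[...,2]>9)];q=q[q[:,2]>0]
    if len(q)>3:
        k=q[np.abs(q[:,1])<7];print(x,len(k),np.median(k,0).round(1) if len(k) else "",np.percentile(k[:,2],95).round(1) if len(k) else "")
E
```

```text
clock: 26.48
eef_pos: [581.2, 65.1, -21.1]
eef_rot: [-3.135, 0.0, -0.135]
wrist_force: [0.1, -0.4, -1.2]
finger_gap: 45.0
finger_force: 0.0
clock: 27.48
eef_pos: [580.8, 63.9, 170.7]
eef_rot: [-3.135, 0.001, -0.135]
wrist_force: [0.5, -0.6, -0.7]
finger_gap: 45.2
finger_force: 0.0
-115 212 [-118.    -0.2   39.2] 53.8
-65 25 [-64.   -0.1  20.4] 21.8
-55 39 [-54.7  -0.1  20.3] 21.8
-45 35 [-44.8  -0.1  20.1] 21.5
-35 40 [-35.   -0.1  20.4] 21.8
-25 36 [-24.8  -0.1  20.4] 22.0
-15 39 [-14.8  -0.   20.5] 21.9
-5 39 [-5.1 -0.  20.4] 21.7
5 28 [ 3.4 -0.  20.6] 24.5
15 102 [15.  -0.  26.9] 28.6
25 108 [25.4 -0.  27.9] 29.4
35 111 [34.4 -0.  26.6] 28.0
45 102 [45.2 -0.  28.3] 30.0
55 105 [55.1 -0.  29.9] 31.2
65 112 [64.8  0.  30.8] 32.2
75 117 [75.   0.  31.4] 32.8
85 117 [85.   0.  31.5] 32.8
95 120 [94.7  0.  30.9] 32.0
105 129 [1.052e+02 1.000e-01 2.920e+01] 31.5
```

The screwdriver now lies flat (shank z≈20 all along, handle top 33 mm, y≈0). On to the cover.

```bash
python3 -m creep '-0.4 -0.917 0 0 0 0; -0.4 -0.917 0 0 0 0; -0.4 -0.917 0 0 0 0; -0.4 -0.917 0 0 0 0; -0.4 -0.917 0 0 0 0; -0.4 -0.917 0 0 0 0.0456; 0 0 0 0 0 0; 0 0 0 0 0 0'
python3 - <<'E'
from cell import manip
from h import *
c=manip.camera("wrist");pickle.dump(c,open("wristE.pkl","wb"));P=cloud(c);S=cv2.cvtColor(c["color"],cv2.COLOR_RGB2HSV)[...,1]
cv2.imwrite("pics/wristE.png",c["color"][:,:,::-1])
m=(S<70)&(P[...,2]>1)&(P[...,2]<9)&(P[...,0]>480)&(P[...,0]<660)&(P[...,1]>200)&(P[...,1]<380)
k,l,st,_=cv2.connectedComponentsWithStats(m.astype(np.uint8));i=1+st[1:,4].argmax();print(st[i]);Q=P[l==i]
a=np.radians(-15.94);e=np.array([np.cos(a),np.sin(a)]);f=np.array([-e[1],e[0]]);q=np.c_[(Q[:,:2]-[515.7,294.8])@e,(Q[:,:2]-[515.7,294.8])@f]
for lo in range(-20,120,20):
    k=q[(q[:,0]>lo)&(q[:,0]<lo+20)]
    if len(k)>9:print(lo,np.percentile(k[:,1],[.5,99.5]).round(1))
print("end",np.percentile(q[:,0],99.7),"expect 120.5")
b=(P[...,2]>15)&(P[...,2]<30)&(np.linalg.norm(P[...,:2]-[515.7,294.8],axis=-1)<45);Q=P[b];q=np.c_[(Q[:,:2]-[515.7,294.8])@e,(Q[:,:2]-[515.7,294.8])@f];print("bar",len(q),np.percentile(q,[1,99],axis=0).round(1))
s=manip.read_state();print(s["eef_pos"],s["eef_rot"],(s["eef_pos"][:2]-[515.7,294.8])@e,(s["eef_pos"][:2]-[515.7,294.8])@f)
E
```

```text
clock: 28.52
eef_pos: [515.6, 294.3, 171.6]
eef_rot: [-3.136, 0.002, -0.277]
wrist_force: [0.2, -0.8, 0.1]
finger_gap: 44.9
finger_force: 0.0
[  279    65    87   153 11065]
-20 [-44.8  46.8]
0 [-45.2  46.5]
20 [-44.6  46.8]
40 [-45.   46.4]
60 [-44.6  46.7]
80 [-44.8  46.3]
100 [-45.1  46.7]
end 119.69340389959441 expect 120.5
bar 685 [[-33.7  -5.1]
 [ 34.3   6.1]]
[515.81777635 293.93930555 171.80742619] [-3.13609620e+00  2.03394176e-03 -2.77618165e-01] 0.34962084370355395 -0.7952556052340319
```

```bash
python3 -m creep '0 -0.04 0.9 0 0 0; 0 0 0.9 0 0 0; 0 0 0.9 0 0 0; 0 0 0.9 0 0 0; 0 0 0.6 0 0 0; 0 0 0.4 0 0 0; 0 0 0.1 0 0 0; 0 0 0 0 0 0; 0 0 0 0 0 0'
python3 -m creep '0 0 0.05 0 0 0; 0 0 0 0 0 0; 0 0 0 0 0 0'
```

```text
clock: 29.7
eef_pos: [516.7, 297.8, -14.7]
eef_rot: [-3.134, 0.0, -0.278]
wrist_force: [-0.1, 0.0, 0.2]
finger_gap: 45.0
finger_force: 0.0
clock: 30.08
eef_pos: [516.2, 297.7, -17.6]
eef_rot: [-3.135, 0.001, -0.278]
wrist_force: [0.6, -0.2, -0.1]
finger_gap: 45.4
finger_force: 0.0
```

```bash
python3 -m creep '0 0.05 0.08 0 0 0; 0 0 0 0 0 0; 0 0 0 0 0 0'
python3 -m creep '0 0 0 0 0 0; 0 0 0 0 0 0; 0 0 0 0 0 0; 0 0 0 0 0 0; 0 0 0 0 0 0; 0 0 0 0 0 0' 1 50
```

```text
clock: 30.45
eef_pos: [515.6, 295.7, -20.9]
eef_rot: [-3.135, 0.001, -0.279]
wrist_force: [0.1, 0.4, 0.8]
finger_gap: 45.4
finger_force: 0.0
clock: 31.2
eef_pos: [515.6, 295.8, -20.8]
eef_rot: [-3.135, 0.001, -0.278]
wrist_force: [0.9, 0.4, -0.0]
finger_gap: 11.2
finger_force: 50.0
```

```bash
python3 -m creep '0 0 -0.3 0 0 0; 0 0 -0.6 0 0 0; 0 0 -0.6 0 0 0; 0 0 -0.6 0 0 0; 0 0 -0.6 0 0 0; 0 0 -0.6 0 0 0; 0.157 0.907 0 0 0 0; 0.157 0.907 0 0 0 0; 0.157 0.907 0 0 0 0; 0.157 0.907 0 0 0 0; 0.157 0.907 0 0 0 0; 0.157 0.907 0 0 0 -0.0452; 0 0 0 0 0 0; 0 0 0 0 0 0; 0 0 0 0 0 0'
cat > cv.py <<'E'
from cell import manip
from h import *
s=manip.read_state();t=s["eef_pos"];c=manip.camera("wrist");pickle.dump(c,open("wristF.pkl","wb"));cv2.imwrite("pics/wristF.png",c["color"][:,:,::-1]);P=cloud(c);S=cv2.cvtColor(c["color"],cv2.COLOR_RGB2HSV)[...,1]
from scipy.spatial.transform import Rotation as Ro
Rt=Ro.from_euler("xyz",s["eef_rot"]).as_matrix();Q=(P-t)@Rt   # tool frame
m=(Q[...,2]>-35)&(Q[...,2]<-15)&(np.abs(Q[...,0])<140)&(np.abs(Q[...,1])<70)&(S<90)
k,l,st,_=cv2.connectedComponentsWithStats(m.astype(np.uint8));i=1+st[1:,4].argmax();q=Q[l==i]
for lo in range(20,120,20):
    k=q[(q[:,0]>lo)&(q[:,0]<lo+20)]
    if len(k)>9:print(lo,np.percentile(k[:,1],[.5,99.5]).round(1),np.median(k[:,2]).round(1))
k=q[np.abs(q[:,1])<30];print("x end",np.percentile(k[:,0],[99,99.9]).round(1))
a=np.radians(-7.8);e=np.array([np.cos(a),np.sin(a),0]);f=np.array([-e[1],e[0],0]);o=np.array([492.1,76.2,0])
x=Rt[:,0];print("tcp in case",((t-o)@e).round(2),((t-o)@f).round(2),t[2].round(1),"yaw rel",np.degrees(np.arctan2(x@f,x@e)).round(2),"tilt",np.degrees(np.arcsin(x[2])).round(2),"roll",np.degrees(np.arcsin(Rt[2,1])).round(2))
E
python3 cv.py
```

```text
clock: 33.08
eef_pos: [492.1, 76.1, 109.9]
eef_rot: [-3.135, 0.0, -0.136]
wrist_force: [-0.2, -0.4, -1.6]
finger_gap: 11.6
finger_force: 50.0
20 [-45.6  45.7] -26.2
40 [-45.6  45.6] -26.1
60 [-45.8  45.7] -26.1
80 [-45.6  45.6] -26.1
100 [-45.7  45.6] -26.0
x end [119.3 120.2]
tcp in case -0.03 -0.13 109.9 yaw rel -0.02 tilt -0.02 roll -0.38
```

```bash
python3 -m creep '0 0 0.5 -0.002 0 0; 0 0 0.5 0 0 0; 0 0 0.4 0 0 0; 0 0 0.2 0 0 0; 0 0 0 0 0 0; 0 0 0 0 -0.024 0; 0 0 0 0 0 0; 0 0 0.2 0 0 0; 0 0 0 0 0 0; 0 0 0 0 0 0'
python3 cv.py
```

```text
clock: 34.38
eef_pos: [491.2, 75.5, 37.8]
eef_rot: [-3.141, 0.076, -0.136]
wrist_force: [-0.1, -0.8, -1.8]
finger_gap: 11.5
finger_force: 50.0
20 [-45.7  45.7] -26.2
40 [-45.8  45.7] -26.1
60 [-45.7  45.7] -26.1
80 [-45.7  45.8] -26.1
100 [-45.8  49.5] -26.0
x end [126.4 127.5]
tcp in case -0.78 -0.8 37.8 yaw rel -0.02 tilt -4.33 roll -0.01
```

View pics/wristF.png

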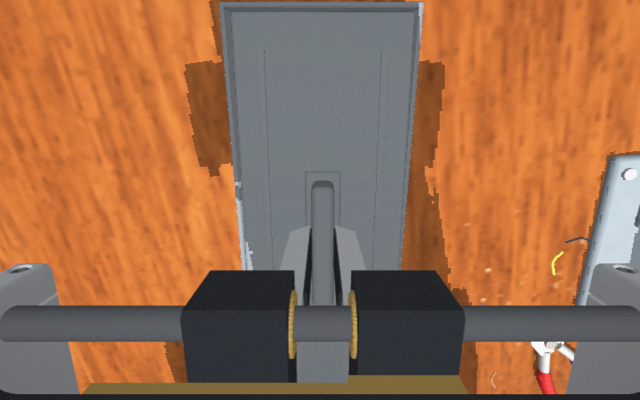

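The view shows the cover centred over the rim at its far end (corners (222,5) and (422,5)). Lowering it gently.

```bash
python3 -m creep '0 -0.0175 0.1 0 0 0; 0 0 0.1 0 0 0; 0 0 0 0 0 0; 0 0 0 0 0 0'
python3 -m creep '0 0 0.05 0 0 0; 0 0 0 0 0 0; 0 0 0 0 0 0'
```

```text
clock: 34.92
eef_pos: [490.9, 76.3, 29.7]
eef_rot: [-3.141, 0.076, -0.136]
wrist_force: [0.6, 0.7, -1.6]
finger_gap: 11.4
finger_force: 50.0
clock: 35.3
eef_pos: [490.7, 76.3, 27.8]
eef_rot: [-3.141, 0.076, -0.136]
wrist_force: [-0.6, -0.8, -1.1]
finger_gap: 11.5
finger_force: 50.0
```

```bash
python3 -m creep '0 0 0.05 0 0 0; 0 0 0 0 0 0; 0 0 0 0 0 0'
python3 -m creep '0 0 0.04 0 0 0; 0 0 0 0 0 0; 0 0 0 0 0 0'
```

```text
clock: 35.67
eef_pos: [490.7, 76.3, 25.9]
eef_rot: [-3.141, 0.076, -0.136]
wrist_force: [-0.2, 0.1, 2.1]
finger_gap: 11.7
finger_force: 50.0
clock: 36.05
eef_pos: [491.2, 76.3, 24.7]
eef_rot: [-3.141, 0.074, -0.136]
wrist_force: [0.1, -0.4, 4.9]
finger_gap: 11.7
finger_force: 50.0
```

```bash
cat > pl.py <<'E'
from cell import manip
from h import *
a=np.radians(-7.8);e=np.array([np.cos(a),np.sin(a),0]);f=np.array([-e[1],e[0],0]);o=np.array([492.1,76.2,0])
import sys
for n in sys.argv[1:]:
    c=manip.camera(n);pickle.dump(c,open(n+"G.pkl","wb"));cv2.imwrite("pics/"+n+"G.png",c["color"][:,:,::-1]);P=cloud(c)-o;Q=np.stack([P@e,P@f,P[...,2]],-1)
    g=(np.abs(Q[...,0])<110)&(np.abs(Q[...,1])<40)&(np.abs(Q[...,1])>14)&(Q[...,2]>34)&(Q[...,2]<70);q=Q[g]
    A=np.c_[q[:,:2],np.ones(len(q))];w=np.linalg.lstsq(A,q[:,2],rcond=None)[0];r=np.abs(A@w-q[:,2])<3;w=np.linalg.lstsq(A[r],q[r,2],rcond=None)[0]
    print(n,len(q),r.sum(),"top z centre %.1f slope x %.4f y %.4f"%(w[2],w[0],w[1]),"z at -120: %.1f  +120: %.1f"%(w[2]-120*w[0],w[2]+120*w[0]))
E
python3 pl.py scene side
```

```text
scene 571 477 top z centre 51.5 slope x -0.0551 y -0.0023 z at -120: 58.1  +120: 44.9
side 562 522 top z centre 50.2 slope x -0.0545 y -0.0090 z at -120: 56.7  +120: 43.6
```

The cover's +x edge is seated flush (top 44 mm), and its −x edge is about 13 mm proud on the nose, as expected. I'll release it and press at x≈−85.

```bash
python3 -m creep '0 0 0 0 0 0; 0 0 0 0 0 0; 0 0 0 0 0 0; 0 0 0 0 0 0; 0 0 0 0 0 0' 0.5 20
python3 -m creep '0 0 -0.3 0 0 0; 0 0 -0.6 0 0 0; 0 0 -0.6 0 0 0; 0 0 -0.5 0 0.024 0; 0 0 0 0 0 0; 0 0 0 0 0 0'
python3 pl.py scene side; python3 -c "
from cell import manip
import numpy as np
s=manip.read_state();a=np.radians(-7.8);d=s['eef_pos'][:2]-[492.1,76.2];print(d@[np.cos(a),np.sin(a)],d@[-np.sin(a),np.cos(a)],s['eef_pos'],s['eef_rot'])"
```

```text
clock: 36.78
eef_pos: [490.4, 76.3, 24.1]
eef_rot: [-3.141, 0.076, -0.137]
wrist_force: [-0.1, 0.7, -0.3]
finger_gap: 47.0
finger_force: 0.0
clock: 37.52
eef_pos: [496.2, 75.5, 103.6]
eef_rot: [-3.142, 0.002, -0.136]
wrist_force: [-0.0, -0.9, -0.1]
finger_gap: 47.2
finger_force: 0.0
scene 580 499 top z centre 51.1 slope x -0.0521 y 0.0057 z at -120: 57.4  +120: 44.9
side 579 543 top z centre 50.0 slope x -0.0521 y -0.0030 z at -120: 56.2  +120: 43.7
4.1490494908191975 -0.2295214267136022 [496.17951219  75.40951152 103.14778757] [ 3.14145588e+00  2.75116355e-03 -1.36569467e-01]
```

```bash
python3 -m creep '-0.743 0 0 0 0 0; -0.743 0 0 0 0 0; -0.743 0 0 0 0 0; 0 0 0 0 0 0; 0 0 0.5 0 0 0; 0 0 0.5 0 0 0; 0 0 0.5 0 0 0; 0 0 0.3 0 0 0; 0 0 0 0 0 0; 0 0 0 0 0 0' 1 20
python3 -m creep '0 0 0.1 0 0 0; 0 0 0.1 0 0 0; 0 0 0.05 0 0 0; 0 0 0 0 0 0; 0 0 0 0 0 0'
```

```text
clock: 38.88
eef_pos: [408.6, 87.7, 32.5]
eef_rot: [-3.141, -0.0, -0.136]
wrist_force: [-0.3, 1.0, 0.2]
finger_gap: 0.4
finger_force: 0.0
clock: 39.5
eef_pos: [408.2, 87.7, 22.1]
eef_rot: [-3.141, 0.0, -0.137]
wrist_force: [0.0, 0.8, 3.0]
finger_gap: 0.3
finger_force: 1.4
```

```bash
python3 -m creep '0 0 0.05 0 0 0; 0 0 0.05 0 0 0; 0 0 0 0 0 0; 0 0 0 0 0 0'
python3 -m creep '0 0 0.05 0 0 0; 0 0 0.05 0 0 0; 0 0 0 0 0 0; 0 0 0 0 0 0'
```

```text
clock: 40.0
eef_pos: [408.0, 87.6, 17.9]
eef_rot: [-3.142, 0.001, -0.136]
wrist_force: [-0.4, 0.2, 0.4]
finger_gap: 0.2
finger_force: 0.0
clock: 40.5
eef_pos: [408.1, 87.6, 14.2]
eef_rot: [-3.141, 0.0, -0.136]
wrist_force: [-2.6, -1.3, 8.3]
finger_gap: 0.6
finger_force: 3.9
```

```bash
python3 -m creep '0 0 0.05 0 0 0; 0 0 0 0 0 0; 0 0 0 0 0 0'
python3 -m creep '0 0 0.03 0 0 0; 0 0 0 0 0 0; 0 0 0 0 0 0'
python3 pl.py scene side
```

```text
clock: 40.88
eef_pos: [408.4, 87.7, 13.9]
eef_rot: [-3.141, -0.0, -0.136]
wrist_force: [-16.9, -3.5, 42.4]
finger_gap: 0.7
finger_force: 21.4
clock: 41.25
eef_pos: [408.5, 87.7, 13.7]
eef_rot: [-3.141, -0.0, -0.136]
wrist_force: [-25.3, -4.2, 63.6]
finger_gap: 0.6
finger_force: 32.0
scene 577 487 top z centre 44.9 slope x -0.0042 y -0.0029 z at -120: 45.4  +120: 44.3
side 550 501 top z centre 43.6 slope x -0.0011 y -0.0024 z at -120: 43.8  +120: 43.5
```

```bash
python3 -m creep '0 0 -0.1 0 0 0; 0 0 -0.5 0 0 0; 0 0 -0.9 0 0 0; 0 0 -0.9 0 0 0; 0 0 -0.9 0 0 0; 0 0 -0.9 0 0 0; 0 0 0 0 0 0; 0 0 0 0 0 0; 0 0 0 0 0 0'
python3 pl.py scene side wrist
python3 - <<'E'
from h import *
a=np.radians(-7.8);e=np.array([np.cos(a),np.sin(a),0]);f=np.array([-e[1],e[0],0]);o=np.array([492.1,76.2,0])
for n in("scene","side"):
    c=pickle.load(open(n+"G.pkl","rb"));P=cloud(c)-o;Q=np.stack([P@e,P@f,P[...,2]],-1)
    k=(np.abs(Q[...,1])<12)&(Q[...,2]>44)&(Q[...,2]<66)&(Q[...,0]<-100)&(Q[...,0]>-150);q=Q[k];print(n,[(z,np.percentile(q[np.abs(q[:,2]-z)<2,0],[50,95]).round(1).tolist()) for z in(47,50,53,56) if (np.abs(q[:,2]-z)<2).sum()>2])
    c0=pickle.load(open(n+"0.pkl","rb"));P=cloud(c0)-o;Q=np.stack([P@e,P@f,P[...,2]],-1);k=(np.abs(Q[...,1])<12)&(Q[...,2]>44)&(Q[...,2]<66)&(Q[...,0]<-100)&(Q[...,0]>-150);q=Q[k];print(" at start",[(z,np.percentile(q[np.abs(q[:,2]-z)<2,0],[50,95]).round(1).tolist()) for z in(47,50,53,56) if (np.abs(q[:,2]-z)<2).sum()>2])
c=pickle.load(open("sideG.pkl","rb"));c2=pickle.load(open("sceneG.pkl","rb"))
cv2.imwrite("pics/fin.png",np.vstack([cv2.resize(c["color"][170:230,240:360,::-1],(600,290)),cv2.resize(c2["color"][190:250,235:355,::-1],(600,290))]))
E
```

```text
clock: 42.48
eef_pos: [407.6, 87.5, 177.6]
eef_rot: [3.141, 0.003, -0.137]
wrist_force: [-0.3, -0.2, 0.0]
finger_gap: 0.6
finger_force: 0.0
scene 591 485 top z centre 44.9 slope x -0.0012 y 0.0047 z at -120: 45.0  +120: 44.8
side 563 528 top z centre 43.6 slope x -0.0006 y -0.0006 z at -120: 43.6  +120: 43.5
wrist 10674 10671 top z centre 44.1 slope x -0.0010 y -0.0004 z at -120: 44.3  +120: 44.0
scene [(47, [-113.2, -104.4]), (50, [-125.1, -106.8]), (53, [-118.3, -117.1])]
 at start []
side [(47, [-115.8, -103.6]), (50, [-118.8, -116.1]), (53, [-118.8, -117.0]), (56, [-121.3, -119.2])]
 at start [(47, [-118.8, -114.8]), (50, [-118.8, -115.2]), (53, [-119.9, -117.1]), (56, [-120.5, -118.6])]
```

View pics/fin.png

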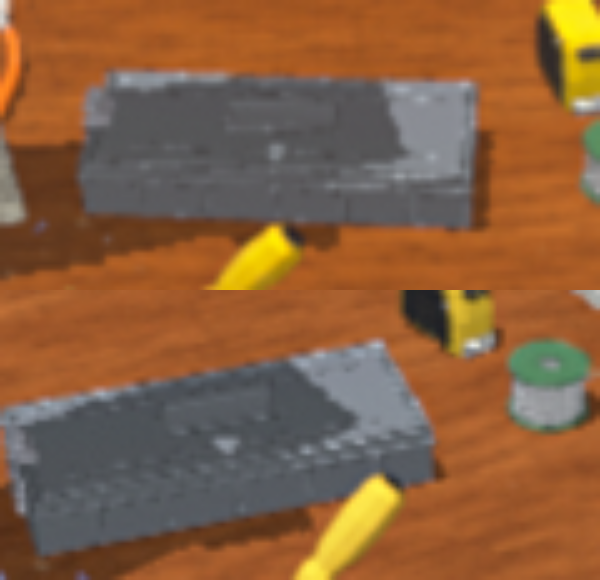

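The picture shows the cover flush and level in the rim (both crops), and the catch nose has the same profile as at the start. The arm is clear, so I'm handing in.

```bash
python3 -c "
from cell import manip
print(manip.sign_off())"
```

```text
the job is handed in; nothing more can be done
None
```

The longer screwdriver is packed in the case, and the cover measures level and flush with the catch sprung back over its edge; the job is handed in, but the hand-in gave no verdict.

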